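# Assemble, turn over and test a relay box

### The arm

A 6-joint arm with a two-finger parallel gripper is mounted at the origin on the work surface. World frame = base frame: x ahead of the robot, y to its left, z up, the work surface at z = 0. Lengths are in mm, angles in rad, forces in N, time in s.
With the tool pointing down it reaches from about 275 to 750 mm from the base axis. Payload 10.2 kg.
Tool frame: the origin (TCP) lies at the very end of the fingers, on their centre line; the grasp point (between the pads) lies ctrl.grip_depth behind it (ctrl.grip_depth is the distance from the TCP to the grasp point, in mm); z points along the fingers, y is the direction in which the jaws open and shut (so a half turn about z gives the same grasp; the last joint's range is limited). The gripper opens to 85 mm and grips with 20 to 120 N. Pads are 22 mm wide; open, the fingers measure 114 mm over their backs; the gripper's body (76 mm by 85 mm) begins 54 mm behind the grasp point. The pads swing forward as they close: fully open they stand 13 mm farther back than shut.
Start: joints at [0.957, 0.313, 1.498, -0, 1.331, -0.223], TCP at [200, 485.418, 231.294] pointing down, gripper open.
Joint ranges: [-2.94, 2.94], [-0.97, 2.17], [0.19, 2.56], [-1.23, 4.37], [0.02, 3.11], [-2.88, 2.88]. Speed limits (rad/s): [2.39, 2.39, 3.01, 3.14, 3.14, 3.14].

### API

Orientations are given as a unit quaternion [w, x, y, z].
In Python, from rig import telemetry, eyes, ctrl, nets gives the robot as it stands. The module is installed in compiled form; this text tells all that it offers.
- The arm moves only by the tool drive_tool, never from a script. Its argument "series" is text: rows parted by semicolons, each of 7 numbers parted by spaces: the shift along the tool's x, y, z normalised to -1 to 1, where 1 is 0.12 m, then the turn, a rotation vector about the tool's x, y, z normalised to -1 to 1, where 1 is 0.5 rad, then the opening, from 0 (shut) to 1 (fully open). In form: tx ty tz wx wy wz hand; .... A call has 1 to 20 rows; each row is the pose to reach, as a shift and turn from the pose measured when the call began, along the tool's axes at that moment; what a row does not reach only later rows make up. A row lasts 1/10 s, in which the tool goes at most 50 mm and 8.59 degrees, less where a joint would pass 70% of its speed; a pose out of reach is approached as far as the arm can. A call with a number of a shift or a turn outside -1 to 1 is refused whole. A call with a gripper value outside its range is refused whole. The fingers move at their own pace and stop on an object; "newtons" is the grip in N (left out, the last holds). Time passes only in rows, so rows that repeat a pose let the fingers close. It gives the time, the measured TCP pose, the force and the opening at its end, in the units of the state.
- telemetry.sense(): the state, without advancing time (a new reading comes with each control period).
- eyes.capture(name): name is "side" or "top" or "wrist"; returns a dict with "frame" (400x640x3 uint8, red, green, blue), "fx", "fy", "cx", "cy" (pixels), "view" (4x4, takes a point from world to camera coordinates). Camera axes: x right, y up, looking along -z (the intrinsics and any distortion apply to the point x, -y, -z); pixel columns grow to the right and rows downward; lengths in mm; the calibration is good to about 2 mm. A picture is of the moment at which its call begins. There is no depth.
- ctrl.finish_job(): hands the job in, once; it reports no verdict.
Trained networks look in a picture, given as the dict that the camera call returned (one of the last four; its "shot" number tells which), for a name from the list of things; names that differ only in an ending like _2 or _b are one class to them, and where a whole thing is asked for, a point or a joint stands for the part that bears it (a point fixed in the world has none). Each returns a list of dicts, best first, with "confidence" (0 to 1); they miss things now and then, are a little off and sometimes report something else, mostly with a low value. They report only what shows in the picture. A call takes as long as a camera call. They do not tell look-alikes from the thing itself.
- nets.spot_in(name, picture): "rect" ([left, top, right, bottom] in pixels, round what is visible of it).
The state is a dict: "time_s": time; "joints": joint angles; "dq": joint speeds; "tau": joint torques, N m; "eef_pos": TCP position; "ee_rot": TCP orientation; "force": force on the tool from outside, world axes, zero at the start; "wrist_torque": the same for the moment, N m; "grip_width": opening from 0.0 (shut) to 1.0 (fully open).
Only numpy, scipy, OpenCV 4.12 (cv2) and the standard library are available. Lean on these libraries where they do the work, as an engineer would, in place of code of your own. Each camera call takes 0.05 s, during which the arm holds its last target. There are 200 camera calls.

### The job

Finish the relay box for test: put every loose relay on the bench into the open housing, one to a bay, then find by trial which one of the three look-alike base plates snaps into the housing's mouth and press it fully home. Turn housing and plate over together, without letting them come apart, so that the box stands on its plate with the housing on top, and set it inside the outlined square on the test station. Then press the station's three keys fully down, one at a time, from the smallest cap to the largest, and leave the two plates that do not fit lying on the bench, and the screwdriver, the dial knob and the can where they are.

Things in the scene. Friction and masses are not known exactly. Their poses are not given: they have to be found in the camera images.
- housing: Grey square open box, outside 63x63x42 mm, 160 g, loose, mouth up at the start. Origin: centre of its closed face; z points out of the mouth, x, y along the sides. Floor 4, walls 1.5 mm; crossed dividers (2 mm, up to z=26 mm) make four bays 29x29 mm centred at x, y = +-15.5 mm. A lip narrows the mouth to 56x56 mm. With its plate on it is 46 mm thick and stands on any face.
- plate_a: One of three steel base plates alike from above; only one fits, found by trial. Flange 64x64x4 mm on a foot 9 mm high, 60 g, loose, starts foot down. Origin: centre of the foot's underside, z out of the flat face. The right plate's foot is 53 mm square, tapered, with four sprung catches.
- plate_b: One of three steel base plates alike from above; only one fits, found by trial. Flange 64x64x4 mm on a foot 9 mm high, 60 g, loose, starts foot down. Origin: centre of the foot's underside, z out of the flat face. Laid on the mouth square to the housing and within 2 mm, the right one snaps in with a 10 to 15 N push on its middle, and then holds against about 5 N.
- plate_c: One of three steel base plates alike from above; only one fits, found by trial. Flange 64x64x4 mm on a foot 9 mm high, 60 g, loose, starts foot down. Origin: centre of the foot's underside, z out of the flat face. Home, the right one's origin is 33 mm up the housing's z; the others' feet are too wide and stay about 9 mm proud.
- relay0_mid (a point): Centre of a relay: a block 20x20x27 mm, black foot, clear cover, 25 g, loose; starts upright, z along its 27 mm, x, y square to its sides. Two to four of the four relays are there, the others None. It may stand or lie in its bay; let go with its top a little above the rim, it drops safely to the bay's floor.
- relay1_mid (a point): Centre of a relay: a block 20x20x27 mm, black foot, clear cover, 25 g, loose; starts upright, z along its 27 mm, x, y square to its sides. Two to four of the four relays are there, the others None. It may stand or lie in its bay; let go with its top a little above the rim, it drops safely to the bay's floor.
- relay2_mid (a point): Centre of a relay: a block 20x20x27 mm, black foot, clear cover, 25 g, loose; starts upright, z along its 27 mm, x, y square to its sides. Two to four of the four relays are there, the others None. It may stand or lie in its bay; let go with its top a little above the rim, it drops safely to the bay's floor.
- relay3_mid (a point): Centre of a relay: a block 20x20x27 mm, black foot, clear cover, 25 g, loose; starts upright, z along its 27 mm, x, y square to its sides. Two to four of the four relays are there, the others None. It may stand or lie in its bay; let go with its top a little above the rim, it drops safely to the bay's floor.
- bed (a point): Centre of the black-outlined square (98 mm) on the test station, a fixed aluminium slab 220 x 176 mm, 6 mm high; the point is on the slab's top face. x runs from the bed towards the row of keys, whose centres lie 115 mm from this point along x, side by side at y = -56, 0 and +56 mm; which key is in which place varies.
- key_small_top (a point): Centre of the top of the station's small key: a white round spring cap 18 mm across in a grey round housing 34 mm across and 12 mm high; the cap stands 10 mm above its housing, 28 mm above the bench.
- key_medium_top (a point): Centre of the top of the station's medium key: a white round spring cap 26 mm across in a grey round housing 42 mm across and 12 mm high; the cap stands 10 mm above its housing, 28 mm above the bench.
- key_large_top (a point): Centre of the top of the station's large key: a white round spring cap 34 mm across in a grey round housing 50 mm across and 12 mm high; the cap stands 10 mm above its housing, 28 mm above the bench.
- key_small (a joint): Travel of the small key: 0 up, 0.006 m fully down, where it takes 4 N; springs back when let go.
- key_medium (a joint): Travel of the medium key: 0 up, 0.006 m fully down, where it takes 4 N; springs back when let go.
- key_large (a joint): Travel of the large key: 0 up, 0.006 m fully down, where it takes 4 N; springs back when let go.
- driver: Screwdriver lying on the bench between robot and housing, 170 mm long, loose. Origin: on its axis, at its underside. To be left alone.
- dial: Black dial knob standing on the bench, 38 mm across, 20 mm high, loose. Origin: centre of its underside. To be left alone.
- can: White spray can standing on the bench, 52 mm across, 130 mm high, loose. Origin: centre of its underside. To be left alone.
Mind the look-alikes: they are no part of the job. What is shaped like the plate_b but brown is not meant.

How it is judged (in metres and radians):
On the way, in this order (a step that is already met when the one before it is completed fails the run):
1. every relay lies inside the housing, its mouth up (angle between housing's own z axis and vertical below 0.2 rad and x of relay0_mid in the frame of housing between -0.032 and 0.032 m and y of relay0_mid in the frame of housing between -0.032 and 0.032 m and z of relay0_mid in the frame of housing between 0.004 and 0.04 m and x of relay1_mid in the frame of housing between -0.032 and 0.032 m and y of relay1_mid in the frame of housing between -0.032 and 0.032 m and z of relay1_mid in the frame of housing between 0.004 and 0.04 m and x of relay2_mid in the frame of housing between -0.032 and 0.032 m and y of relay2_mid in the frame of housing between -0.032 and 0.032 m and z of relay2_mid in the frame of housing between 0.004 and 0.04 m and x of relay3_mid in the frame of housing between -0.032 and 0.032 m and y of relay3_mid in the frame of housing between -0.032 and 0.032 m and z of relay3_mid in the frame of housing between 0.004 and 0.04 m), for 0.2 s.
2. the plate that fits is snapped fully home in the mouth, with the relays inside (all of step 1 and ((z of plate_a in the frame of housing between 0.029 and 0.0353 m and x of plate_a in the frame of housing between -0.003 and 0.003 m and y of plate_a in the frame of housing between -0.003 and 0.003 m) or (z of plate_b in the frame of housing between 0.029 and 0.0353 m and x of plate_b in the frame of housing between -0.003 and 0.003 m and y of plate_b in the frame of housing between -0.003 and 0.003 m) or (z of plate_c in the frame of housing between 0.029 and 0.0353 m and x of plate_c in the frame of housing between -0.003 and 0.003 m and y of plate_c in the frame of housing between -0.003 and 0.003 m))), for 0.2 s.
3. housing and plate are turned onto edge together (angle between housing's own z axis and vertical between 1.2 and 1.95 rad and ((z of plate_a in the frame of housing between 0.029 and 0.0353 m and x of plate_a in the frame of housing between -0.003 and 0.003 m and y of plate_a in the frame of housing between -0.003 and 0.003 m) or (z of plate_b in the frame of housing between 0.029 and 0.0353 m and x of plate_b in the frame of housing between -0.003 and 0.003 m and y of plate_b in the frame of housing between -0.003 and 0.003 m) or (z of plate_c in the frame of housing between 0.029 and 0.0353 m and x of plate_c in the frame of housing between -0.003 and 0.003 m and y of plate_c in the frame of housing between -0.003 and 0.003 m)) and x of relay0_mid in the frame of housing between -0.032 and 0.032 m and y of relay0_mid in the frame of housing between -0.032 and 0.032 m and z of relay0_mid in the frame of housing between 0.004 and 0.04 m and x of relay1_mid in the frame of housing between -0.032 and 0.032 m and y of relay1_mid in the frame of housing between -0.032 and 0.032 m and z of relay1_mid in the frame of housing between 0.004 and 0.04 m and x of relay2_mid in the frame of housing between -0.032 and 0.032 m and y of relay2_mid in the frame of housing between -0.032 and 0.032 m and z of relay2_mid in the frame of housing between 0.004 and 0.04 m and x of relay3_mid in the frame of housing between -0.032 and 0.032 m and y of relay3_mid in the frame of housing between -0.032 and 0.032 m and z of relay3_mid in the frame of housing between 0.004 and 0.04 m).
4. the box stands on its plate, housing on top, within the outlined square, let go (angle between housing's own z axis and vertical above 3 rad and horizontal distance between housing and bed below 0.02 m and height (world z) of housing between 0.047 and 0.056 m and ((z of plate_a in the frame of housing between 0.029 and 0.0353 m and x of plate_a in the frame of housing between -0.003 and 0.003 m and y of plate_a in the frame of housing between -0.003 and 0.003 m) or (z of plate_b in the frame of housing between 0.029 and 0.0353 m and x of plate_b in the frame of housing between -0.003 and 0.003 m and y of plate_b in the frame of housing between -0.003 and 0.003 m) or (z of plate_c in the frame of housing between 0.029 and 0.0353 m and x of plate_c in the frame of housing between -0.003 and 0.003 m and y of plate_c in the frame of housing between -0.003 and 0.003 m)) and x of relay0_mid in the frame of housing between -0.032 and 0.032 m and y of relay0_mid in the frame of housing between -0.032 and 0.032 m and z of relay0_mid in the frame of housing between 0.004 and 0.04 m and x of relay1_mid in the frame of housing between -0.032 and 0.032 m and y of relay1_mid in the frame of housing between -0.032 and 0.032 m and z of relay1_mid in the frame of housing between 0.004 and 0.04 m and x of relay2_mid in the frame of housing between -0.032 and 0.032 m and y of relay2_mid in the frame of housing between -0.032 and 0.032 m and z of relay2_mid in the frame of housing between 0.004 and 0.04 m and x of relay3_mid in the frame of housing between -0.032 and 0.032 m and y of relay3_mid in the frame of housing between -0.032 and 0.032 m and z of relay3_mid in the frame of housing between 0.004 and 0.04 m and contact force between the fingers and housing below 0.5 N and linear speed of housing below 0.02 m/s), for 0.3 s.
5. the small key is pressed fully down, the others up (value of joint key_small above 0.0045 m and value of joint each of key_medium, key_large below 0.002 m and angle between housing's own z axis and vertical above 3 rad and horizontal distance between housing and bed below 0.02 m and height (world z) of housing between 0.047 and 0.056 m and ((z of plate_a in the frame of housing between 0.029 and 0.0353 m and x of plate_a in the frame of housing between -0.003 and 0.003 m and y of plate_a in the frame of housing between -0.003 and 0.003 m) or (z of plate_b in the frame of housing between 0.029 and 0.0353 m and x of plate_b in the frame of housing between -0.003 and 0.003 m and y of plate_b in the frame of housing between -0.003 and 0.003 m) or (z of plate_c in the frame of housing between 0.029 and 0.0353 m and x of plate_c in the frame of housing between -0.003 and 0.003 m and y of plate_c in the frame of housing between -0.003 and 0.003 m))), for 0.05 s.
6. the medium key is pressed fully down, the others up (value of joint key_medium above 0.0045 m and value of joint each of key_small, key_large below 0.002 m and angle between housing's own z axis and vertical above 3 rad and horizontal distance between housing and bed below 0.02 m and height (world z) of housing between 0.047 and 0.056 m and ((z of plate_a in the frame of housing between 0.029 and 0.0353 m and x of plate_a in the frame of housing between -0.003 and 0.003 m and y of plate_a in the frame of housing between -0.003 and 0.003 m) or (z of plate_b in the frame of housing between 0.029 and 0.0353 m and x of plate_b in the frame of housing between -0.003 and 0.003 m and y of plate_b in the frame of housing between -0.003 and 0.003 m) or (z of plate_c in the frame of housing between 0.029 and 0.0353 m and x of plate_c in the frame of housing between -0.003 and 0.003 m and y of plate_c in the frame of housing between -0.003 and 0.003 m))), for 0.05 s.
7. the large key is pressed fully down, the others up (value of joint key_large above 0.0045 m and value of joint each of key_small, key_medium below 0.002 m and angle between housing's own z axis and vertical above 3 rad and horizontal distance between housing and bed below 0.02 m and height (world z) of housing between 0.047 and 0.056 m and ((z of plate_a in the frame of housing between 0.029 and 0.0353 m and x of plate_a in the frame of housing between -0.003 and 0.003 m and y of plate_a in the frame of housing between -0.003 and 0.003 m) or (z of plate_b in the frame of housing between 0.029 and 0.0353 m and x of plate_b in the frame of housing between -0.003 and 0.003 m and y of plate_b in the frame of housing between -0.003 and 0.003 m) or (z of plate_c in the frame of housing between 0.029 and 0.0353 m and x of plate_c in the frame of housing between -0.003 and 0.003 m and y of plate_c in the frame of housing between -0.003 and 0.003 m))), for 0.05 s.
At the end, for the whole second after the job is handed in: The closed box stands upside down on its plate on the test station (tilt within 8 degrees, centre within 20 mm of the square's centre), the plate home to 2 to 3 mm, all relays inside, keys back up, everything let go and at rest, and the two other plates lie on the bench, feet down or turned over (all of step 4 and height (world z) of each of plate_a, plate_b, plate_c below 0.024 m and value of joint each of key_small, key_medium, key_large below 0.002 m); the robot touches nothing.
It fails at once if the screwdriver is pushed more than 40 mm away (distance of driver from where it was at the start of the episode above 0.04 m).
It fails at once if the black dial knob is pushed more than 40 mm away (distance of dial from where it was at the start of the episode above 0.04 m).
It fails at once if the spray can is pushed more than 40 mm away (distance of can from where it was at the start of the episode above 0.04 m).
It fails at once if the housing is tipped past 45 degrees without its plate snapped on (angle between housing's own z axis and vertical above 0.8 rad and not ((z of plate_a in the frame of housing between 0.028 and 0.038 m and x of plate_a in the frame of housing between -0.005 and 0.005 m and y of plate_a in the frame of housing between -0.005 and 0.005 m) or (z of plate_b in the frame of housing between 0.028 and 0.038 m and x of plate_b in the frame of housing between -0.005 and 0.005 m and y of plate_b in the frame of housing between -0.005 and 0.005 m) or (z of plate_c in the frame of housing between 0.028 and 0.038 m and x of plate_c in the frame of housing between -0.005 and 0.005 m and y of plate_c in the frame of housing between -0.005 and 0.005 m))).
Of relay0, relay1, relay2, relay3 only 2 to 4 are there at a start; the rules pass over those that are not, and their reading is None.
At some moment in a run one of housing, plate_a, plate_b, plate_c, relay0, relay1, relay2, relay3 may be knocked a few centimetres aside while the robot is not near it.
It also fails if it takes over 210 s, if anything falls off the work surface, if the arm or the gripper's body presses on something with over 40 N, if the wrist force passes 120 N, or if a joint passes its speed limit or range.

## Working session

There is one attempt and no reset: what is moved stays moved. The work goes in short steps, Python scripts to look and compute and a tool call to move; the robot and the scene stay as the last step left them, time stands still between calls to the robot, and variables do not carry over. Pictures are saved under pics/ and viewed, about 12 in all and at most 16, crops included, and the job is handed in when it is done.

Besides the shell and the picture viewer there is one more tool, called after "Emit:" by a JSON object that holds its "fn" and its "kwargs", one argument or row to a line. drive_tool: Moves the arm, as the interface text tells. Scaled input: -1 to 1 covers 0.12 m each way for a shift and 0.5 rad each way for a turn. Its arguments: {"type":"object","properties":{"series":{"type":"string"},"newtons":{"type":"number"}},"required":["series"]}

```bash
mkdir -p pics; python3 - <<'E'
from rig import telemetry, eyes, ctrl, nets
import cv2
print(telemetry.sense(), ctrl.grip_depth)
ims=[]
for n in ("top","side","wrist"):
    p=eyes.capture(n); cv2.imwrite(f"pics/{n}0.png",p["frame"][:,:,::-1])
    print(n,p["fx"],p["fy"],p["cx"],p["cy"],[k for k in p]); print(p["view"].round(3).tolist())
    for k in ["housing","plate_a","relay0_mid","bed","key_small_top","key_medium_top","key_large_top","driver","dial","can"]:
        try: print(k,[([round(float(x)) for x in d["rect"]],round(float(d["confidence"]),2)) for d in nets.spot_in(k,p)])
        except Exception as e: print(k,e)
E
```

```text
{'time_s': 0.0, 'joints': array([ 9.56619413e-01,  3.13469832e-01,  1.49844107e+00,  4.33620238e-06,
        1.33099680e+00, -2.23364201e-01]), 'dq': array([ 0.00038627, -0.00119373, -0.00059247,  0.00053979, -0.00159136,
       -0.00067654]), 'tau': array([ 1.61810152e-03, -4.12257886e+01, -2.59748232e+01, -1.42800236e-04,
        4.04217106e-03,  1.59401247e-05]), 'eef_pos': array([199.8345284 , 485.20253866, 230.72342622]), 'ee_rot': array([-2.69299403e-04,  1.94165638e-01,  9.80968538e-01, -5.99854586e-04]), 'force': array([-0.70798135,  0.21569336, -0.09279257]), 'wrist_torque': array([-0.00095971, -0.00773652, -0.02485401]), 'grip_width': 1.002774395288836} 18.700000000000003
top 510.1179242262126 510.1179242262126 322.5457419123704 198.0387510650259 ['frame', 'fx', 'fy', 'cx', 'cy', 'view', 'shot']
[[-0.02, -1.0, 0.002, 30.771], [0.98, -0.019, 0.198, -559.648], [-0.198, 0.006, 0.98, -1235.45], [0.0, 0.0, 0.0, 1.0]]
housing [([313, 205, 341, 232], 0.55)]
plate_a [([331, 152, 359, 182], 0.94), ([239, 162, 271, 187], 0.86), ([258, 206, 284, 236], 0.84), ([279, 112, 309, 144], 0.8
[... 884 characters left out ...]
8, 247, 168], 0.68), ([225, 98, 248, 144], 0.63)]
bed [([329, 249, 468, 369], 0.79)]
key_small_top [([436, 296, 453, 310], 0.54)]
key_medium_top [([419, 276, 428, 288], 0.52)]
key_large_top [([434, 295, 454, 314], 0.49)]
driver [([243, 265, 319, 308], 0.97)]
dial [([218, 222, 234, 237], 0.71)]
can [([227, 95, 248, 144], 0.84)]
wrist 325.20499282695755 325.20499282695755 321.2209080633411 201.77933458907464 ['frame', 'fx', 'fy', 'cx', 'cy', 'view', 'shot']
[[0.381, 0.924, -0.0, -524.862], [-0.877, 0.362, -0.316, 38.976], [-0.292, 0.121, 0.949, -379.28], [0.0, 0.0, 0.0, 1.0]]
housing []
plate_a []
relay0_mid []
bed []
key_small_top []
key_medium_top []
key_large_top []
driver []
dial []
can []
```

```bash
python3 - <<'E'
import cv2,numpy as np
t=cv2.imread("pics/top0.png")[90:330,150:490]
cv2.imwrite("pics/v1.png",cv2.resize(t,None,fx=2.35,fy=2.35,interpolation=cv2.INTER_CUBIC))
s=cv2.imread("pics/side0.png")[80:380,200:500]
cv2.imwrite("pics/v2.png",cv2.resize(s,None,fx=2,fy=2,interpolation=cv2.INTER_CUBIC))
E
```

```text
(no output)
```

View pics/v1.png

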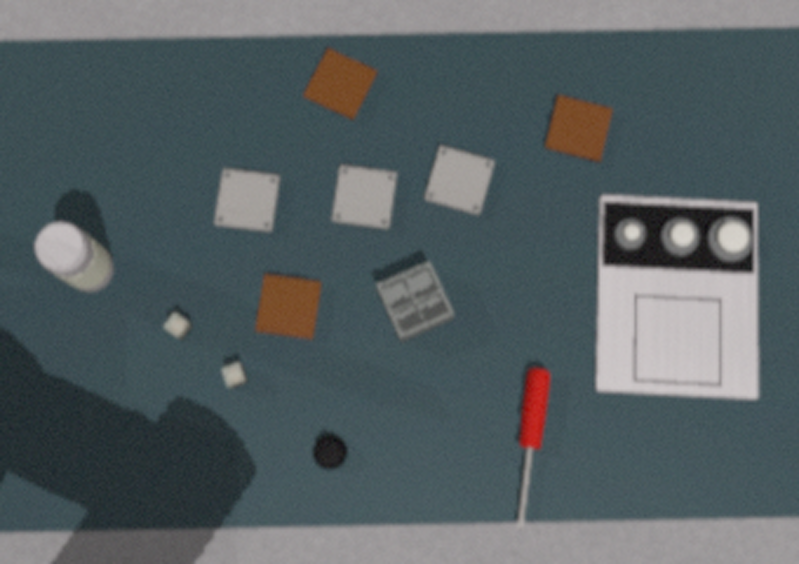

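View pics/v2.png

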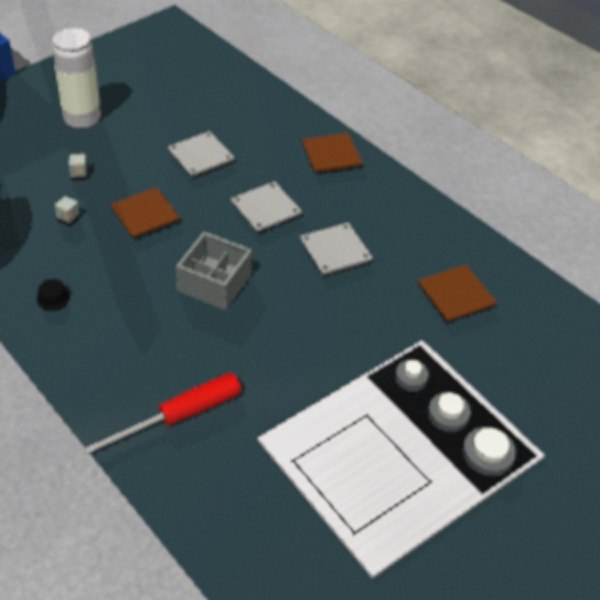

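Top view, crop pixels ×2.35 plus offset (150, 90):
- **Relays:** two are visible, at px (225,228) and (249,249). The arm may hide more.
- **Plates:** the three grey ones are at px (255,175), (306,173) and (345,166). The brown look-alikes at (295,126), (396,144) and (273,220) are not meant.
- **Housing:** px (326,217).
- **Station:** keys small, medium and large run from left to right.

Next I'll write helpers and rough positions.

```bash
cat > h.py <<'E'
from rig import telemetry, eyes, ctrl, nets
import cv2, numpy as np
from scipy.spatial.transform import Rotation as R
def world(p,u,v,z):
    d=np.array([(u-p["cx"])/p["fx"],-(v-p["cy"])/p["fy"],-1.0]); V=np.array(p["view"])
    o=-V[:3,:3].T@V[:3,3]; d=V[:3,:3].T@d
    return o+d*(z-o[2])/d[2]
def proj(p,X):
    c=np.array(p["view"])@np.r_[X,1.]; return np.array([p["cx"]-p["fx"]*c[0]/c[2],p["cy"]+p["fy"]*c[1]/c[2]])
def pose():
    s=telemetry.sense(); q=s["ee_rot"]; return s,np.array(s["eef_pos"]),R.from_quat([q[1],q[2],q[3],q[0]])
def down(yaw): # tool z down, jaw (y) axis heading yaw in the xy plane
    y=np.array([np.cos(yaw),np.sin(yaw),0]);z=np.array([0,0,-1.]);x=np.cross(y,z)
    return R.from_matrix(np.c_[x,y,z])
def go(target,rot=None):
    s,p,r=pose(); rot=rot or r
    d=r.inv().apply(np.array(target,float)-p)/120; w=(r.inv()*rot).as_rotvec()/0.5
    print("shift",d.round(3),"turn",w.round(3),"t",round(s["time_s"],1))
def blobs(p,mask,z,amin=20):
    # world-plane rectangles of colour blobs
    out=[]
    for c in cv2.findContours(mask.astype(np.uint8),cv2.RETR_EXTERNAL,cv2.CHAIN_APPROX_NONE)[0]:
        if cv2.contourArea(c)<amin: continue
        w=np.array([world(p,*q[0],z)[:2] for q in c],np.float32)
        (x,y),(a,b),t=cv2.minAreaRect(w)
        m=cv2.moments(c); g=world(p,m["m10"]/m["m00"],m["m01"]/m["m00"],z)
        out.append((c.mean(0)[0].round(),np.round([x,y,a,b,t],1),g[:2].round(1)))
    return out
def save(p,n,box=(0,0,640,400),f=1.25):
    l,t,r,b=box; cv2.imwrite(f"pics/{n}.png",cv2.resize(p["frame"][t:b,l:r,::-1],None,fx=f,fy=f,interpolation=cv2.INTER_CUBIC))
E
python3 - <<'E'
from h import *
p=eyes.capture("top")
h=cv2.cvtColor(p["frame"],cv2.COLOR_RGB2HSV); 
m=(h[:,:,1]<60)&(h[:,:,2]>90)
m[:110]=0;m[312:]=0
for z in (13,):
  for b in blobs(p,m,z): print(*b)
for n,u,v,z in [("housing",326,217,42),("r1",225,228,27),("r2",249,249,27),("small",418,188,28),("med",439,191,28),("large",461,191,28),("dial",290,282,20),("can",182,200,130)]: print(n,world(p,u,v,z).round())
V=np.array(eyes.capture("wrist")["view"]); s,q,r=pose(); o=-V[:3,:3].T@V[:3,3]
print("wristcam in tool",r.inv().apply(o-q).round(1),"look",r.inv().apply(-V[2,:3]).round(3),"xaxis",r.inv().apply(V[0,:3]).round(3))
print(r.as_matrix().round(2))
E
```

```text
[290. 300.] [303.7 105.   43.5 109.9  32.3] [308.7 105.3]
[391. 284.] [ 344.7 -153.3   19.9   29.    31.9] [ 343.9 -151. ]
[248. 249.] [437.4 211.3  31.1  24.9  18.6] [438.9 212.2]
[224. 228.] [494.1 275.   24.3  25.2  45.3] [494.2 274.9]
[326. 217.] [517.8  11.   70.2  71.1  23.4] [517.6  10.1]
[180. 199.] [573.8 389.7 102.   58.8  55.7] [573.8 390.5]
[437. 218.] [ 513.9 -278.1  188.   236.7   86.5] [ 514.2 -279.9]
[255. 175.] [634.9 197.7  70.9  70.9  82.7] [634.6 197.7]
[305. 173.] [636.7  65.5  69.9  71.8  81.6] [636.1  65.5]
[345. 166.] [653.3 -42.6  69.4  71.1  72.8] [653.3 -42.4]
[453. 269.] [ 538.2 -396.4  885.9  533.    88.9] [ 509.2 -621.2]
[ 61. 211.] [559.6 704.7 366.8 538.1  89.9] [574.8 677.7]
housing [514.  12.  42.]
r1 [493. 271.  27.]
r2 [438. 209.  27.]
small [ 588. -229.   28.]
med [ 578. -283.   28.]
large [ 577. -340.   28.]
dial [353. 106.  20.]
can [547. 355. 130.]
wristcam in tool [ 8.280e+01 -1.000e-01 -1.408e+02] look [-0.316 -0.     0.949] xaxis [-0.  1.  0.]
[[-0.92  0.38 -0.  ]
 [ 0.38  0.92 -0.  ]
 [ 0.   -0.   -1.  ]]
```

Emit:
{"fn": "drive_tool", "kwargs": {
  "series": "-0.9 -0.45 0.2 0 0 0 0.6; -0.9 -0.45 0.2 0 0 0 0.6; -0.9 -0.45 0.2 0 0 0 0.6; -0.9 -0.45 0.2 0 0 0 0.6",
  "newtons": 30
}}

```text
time_s: 2.15
eef_pos: [280.7, 392.5, 206.8]
ee_rot: [-0.0, 0.196, 0.981, -0.001]
force: [-1.0, 0.5, 0.5]
grip_width: 0.601
```

Emit:
{"fn": "drive_tool", "kwargs": {
  "series": "-0.9 -0.45 0.2 0 0 0 0.6; -0.9 -0.45 0.2 0 0 0 0.6; -0.9 -0.45 0.2 0 0 0 0.6; -0.9 -0.45 0.2 0 0 0 0.6"
}}

```text
time_s: 2.55
eef_pos: [360.9, 299.7, 182.4]
ee_rot: [-0.0, 0.197, 0.98, -0.001]
force: [0.0, -0.6, 0.4]
grip_width: 0.602
```

Emit:
{"fn": "drive_tool", "kwargs": {
  "series": "-0.9 -0.45 0.2 0 0 0 0.6; -0.9 -0.45 0.2 0 0 0 0.6; -0.9 -0.45 0.2 0 0 0 0.6; -0.9 -0.45 0.2 0 0 0 0.6"
}}

```text
time_s: 2.95
eef_pos: [440.6, 207.3, 158.1]
ee_rot: [-0.001, 0.199, 0.98, -0.001]
force: [-0.1, 0.1, 0.8]
grip_width: 0.599
```

```bash
python3 - <<'E'
from h import *
print(pose()[1])
p=eyes.capture("wrist"); t=eyes.capture("top")
a=cv2.resize(p["frame"],(480,300)); b=cv2.resize(t["frame"][90:330,130:510],(480,300))
cv2.imwrite("pics/v3.png",np.vstack([a,b])[:,:,::-1])
for q in (p,t):
  for k in ("relay0_mid",):
    for d in nets.spot_in(k,q):
      l,tt,r,bb=d["rect"]; print(k,d["rect"],d["confidence"],world(q,(l+r)/2,(tt+bb)/2,20).round())
h=cv2.cvtColor(p["frame"],cv2.COLOR_RGB2HSV); m=(h[:,:,1]<60)&(h[:,:,2]>110)
for b in blobs(p,m,27): print(*b)
E
```

```text
[440.64627614 207.26350152 158.1037692 ]
relay0_mid [393.4, 195.7, 422.5, 228.2] 0.92 [490. 272.  20.]
[633. 398.] [789.8 431.3  14.3   4.3  67.2] [791.1 433.1]
[277. 365.] [598.   89.9  42.1  20.8  83.3] [596.2  92.4]
[ 18. 372.] [ 500.9 -158.2   58.1  102.3   49.7] [ 501.4 -171.3]
[369. 346.] [615.8 188.4  36.8  65.2  82. ] [611.1 188.1]
[152. 305.] [488.4   5.7  17.6 100.8  23. ] [485.5   0.8]
[395. 279.] [547.6 239.4  13.5  58.6  84.5] [547.  238.6]
[248. 278.] [490.4 108.2  14.4  61.9  50.1] [491.7 108.3]
[580. 270.] [610.3 411.2 212.4  72.5  29.3] [602.  400.4]
[408. 212.] [487.2 271.5  26.   25.3  55. ] [487.1 271.7]
[323. 185.] [434.4 210.8  23.4  22.4  18.9] [434.2 210.9]
[98. 37.] [247.8 100.7 223.4  69.9  90. ] [258.3  86.5]
```

View pics/v3.png

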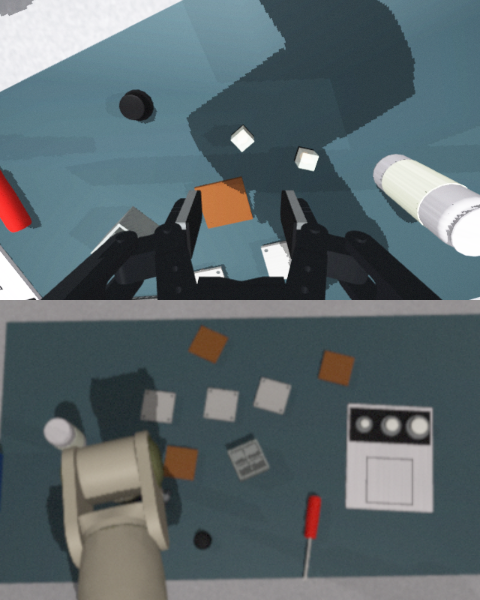

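Only two relays exist: the area the arm had hidden is empty in the wrist view. The wrist crop shows them at (323,185) and (408,212). I'll grasp the near one, at (434.5, 211).

```bash
python3 - <<'E'
from h import *
go([434.5,211,17],down(np.radians(108.9)))
E
```

```text
shift [ 3.800e-02 -1.000e-03  1.182e+00] turn [-2.000e-03 -1.000e-03 -1.451e+00] t 3.1
```

Emit:
{"fn": "drive_tool", "kwargs": {
  "series": "0.038 0 0.5 0 0 -1 0.6; 0.038 0 0.5 0 0 -1 0.6; 0.038 0 0.5 0 0 -1 0.6; 0.038 0 0.5 0 0 -1 0.6",
  "newtons": 25
}}

```text
time_s: 3.55
eef_pos: [433.8, 212.5, 98.9]
ee_rot: [-0.001, -0.056, 0.998, -0.0]
force: [0.2, 0.7, 1.1]
grip_width: 0.599
```

```bash
python3 - <<'E'
from h import *
p=eyes.capture("wrist")
h=cv2.cvtColor(p["frame"],cv2.COLOR_RGB2HSV); m=(h[:,:,1]<60)&(h[:,:,2]>150)
for b in blobs(p,m,27): 
  if b[1][2]<35: print(*b)
go([434.5,211,17],down(np.radians(108.9)))
E
```

```text
[635. 389.] [558.3 492.6  30.   11.5  23.5] [560.8 495.8]
[495. 372.] [554.7 372.6  16.    2.4  45.8] [554.2 372.2]
[372. 288.] [485.8 257.2  16.7   3.4  14.7] [484.8 257.1]
[248. 279.] [488.7 162.8  11.3  46.5  78.9] [488.5 163.5]
[317. 216.] [433.  209.4  26.6  20.8  18.4] [432.9 209.5]
[624.   1.] [2.822e+02 3.702e+02 2.000e+00 1.840e+01 3.000e-01] [282.4 373.4]
shift [-0.004 -0.012  0.684] turn [-0.002 -0.001 -0.437] t 3.6
```

Emit:
{"fn": "drive_tool", "kwargs": {
  "series": "0 -0.012 0.5 0 0 -0.437 0.6; 0 -0.012 0.5 0 0 -0.437 0.6; 0 -0.012 0.684 0 0 -0.437 0.6; 0 -0.012 0.684 0 0 -0.437 0.6; 0 -0.012 0.684 0 0 -0.437 0.1; 0 -0.012 0.684 0 0 -0.437 0.1; 0 -0.012 0.684 0 0 -0.437 0.1; 0 -0.012 0.684 0 0 -0.437 0.1; 0 -0.012 0.684 0 0 -0.437 0.1; 0 -0.012 0.684 0 0 -0.437 0.1; 0 -0.012 0.684 0 0 -0.437 0.1"
}}

```text
time_s: 4.7
eef_pos: [434.7, 211.4, 18.3]
ee_rot: [0.001, -0.164, 0.986, -0.0]
force: [-2.2, 2.2, 7.1]
grip_width: 0.225
```

Emit:
{"fn": "drive_tool", "kwargs": {
  "series": "0 0 -0.4 0 0 0 0.1; 0 0 -0.6 0 0 0 0.1; 0 0 -0.75 0 0 0 0.1; 0 0 -0.75 0 0 0 0.1"
}}

```text
time_s: 5.1
eef_pos: [435.7, 211.7, 110.9]
ee_rot: [0.003, -0.164, 0.986, -0.0]
force: [1.0, 0.1, -0.5]
grip_width: 0.22
```

```bash
python3 - <<'E'
from h import *
p=eyes.capture("wrist");save(p,"v4",f=1)
t=eyes.capture("top")
h=cv2.cvtColor(t["frame"],cv2.COLOR_RGB2HSV); m=(h[:,:,1]<60)&(h[:,:,2]>90); m[:110]=0;m[312:]=0
for b in blobs(t,m,42): 
  if b[1][2]<85: print(*b)
s=telemetry.sense();print(s["grip_width"],s["joints"])
E
```

```text
[326. 217.] [513.   10.8  66.3  67.7  22.4] [512.9  10.7]
[256. 175.] [627.7 192.   63.7  67.7  81.6] [628.  190.2]
[305. 173.] [629.2  64.8  68.2  68.   81.9] [629.   64.6]
[345. 166.] [645.9 -40.9  66.5  68.4  73.2] [645.5 -40.9]
0.22415635950213403 [ 2.09896973e-01  3.62279321e-01  1.78150910e+00 -4.29463019e-04
  9.96096233e-01 -1.69010174e+00]
```

View pics/v4.png

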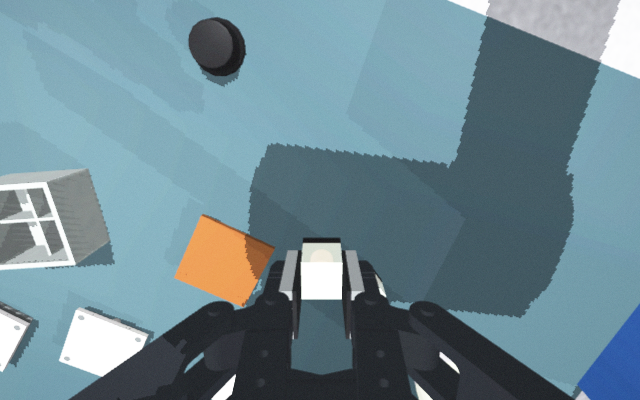

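```bash
python3 - <<'E'
from h import *
go([513,10.8,115],down(np.radians(112.4)))
E
```

```text
shift [-0.08  -1.793 -0.056] turn [-0.001  0.003 -0.123] t 5.2
```

Emit:
{"fn": "drive_tool", "kwargs": {
  "series": "-0.04 -0.9 -0.03 0 0 -0.06 0.1; -0.04 -0.9 -0.03 0 0 -0.06 0.1; -0.04 -0.9 -0.03 0 0 -0.06 0.1; -0.04 -0.9 -0.03 0 0 -0.06 0.1"
}}

```text
time_s: 5.6
eef_pos: [473.7, 109.6, 110.8]
ee_rot: [-0.0, -0.177, 0.984, 0.0]
force: [0.6, -0.4, -0.2]
grip_width: 0.222
```

Emit:
{"fn": "drive_tool", "kwargs": {
  "series": "-0.04 -0.9 -0.03 0 0 -0.06 0.1; -0.04 -0.9 -0.03 0 0 -0.06 0.1; -0.04 -0.9 -0.03 0 0 -0.06 0.1; -0.04 -0.9 -0.03 0 0 -0.06 0.1"
}}

```text
time_s: 6.0
eef_pos: [515.7, 10.2, 113.6]
ee_rot: [-0.001, -0.192, 0.981, 0.0]
force: [-0.6, 0.1, -0.0]
grip_width: 0.227
```

```bash
python3 - <<'E'
from h import *
p=eyes.capture("wrist");save(p,"v5",f=1)
h=cv2.cvtColor(p["frame"],cv2.COLOR_RGB2HSV); m=(h[:,:,1]<60)&(h[:,:,2]>110)
for b in blobs(p,m,42,200): print(*b)
c=np.array([513,10.8,42]);ex=np.array([.925,.381,0]);ey=np.array([-.381,.925,0])
for a,b in ((1,1),(1,-1),(-1,-1),(-1,1)): print(proj(p,c+31.5*(a*ex+b*ey)).round())
for d in nets.spot_in("housing",p): print(d)
print(pose()[1])
E
```

```text
[632. 375.] [553.  305.   52.5  17.7  39.2] [548.8 303.8]
[203. 301.] [623.1 -44.3  45.   59.1  72. ] [612.6 -50.8]
[618. 290.] [484.  241.5  42.2  22.2  65.7] [484.5 241.7]
[  4. 177.] [ 568.6 -195.6   25.2    7.7    4.8] [ 568.4 -196.4]
[323. 264.] [558.9  30.3 180.1  64.7  21.2] [535.2  20.9]
[ 41. 116.] [ 521.9 -185.1   41.3  163.3   86. ] [ 495.9 -180.4]
[ 6. 37.] [ 480.7 -205.1    9.5   48.2   86.3] [ 476.4 -203.7]
[365. 255.]
[279. 255.]
[274. 171.]
[369. 170.]
[515.0836576   11.7610623  113.78195212]
```

View pics/v5.png

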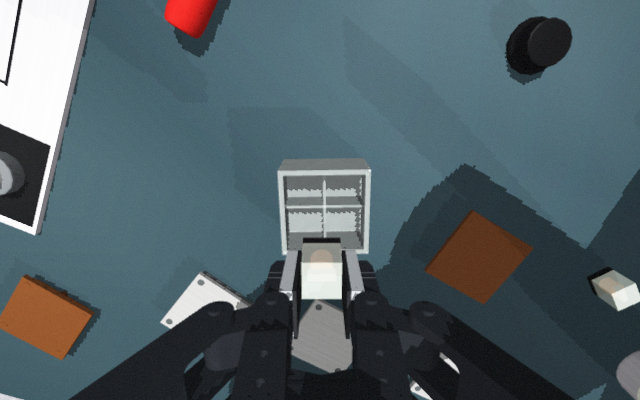

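The wrist view shows the rim square to the tool. Its corners are at (278,171), (371,171), (368,252) and (283,253), and the bays are visible.

```bash
cat >> h.py <<'E'
def rect(p,pts,z):
    w=np.array([world(p,*q,z)[:2] for q in pts],np.float32); r=cv2.minAreaRect(w); print("rect",np.round(r[0],1),np.round(r[1],1),round(r[2],1)); return r
E
python3 - <<'E'
from h import *
p=eyes.capture("wrist")
r=rect(p,[(278,171),(371,171),(368,252),(283,253)],42)
c=np.r_[r[0],0]; a=np.radians(22.4); ex=np.array([np.cos(a),np.sin(a),0]);ey=np.array([-ex[1],ex[0],0])
for sx,sy in ((-1,-1),(1,1)): 
    t=c+15.5*(sx*ex+sy*ey); print(t); go(t+[0,0,42],down(np.radians(112.4)))
E
```

```text
rect [510.7  13.9] [60.9 62.1] 22.9
[502.26899841  -6.37740851   0.        ]
shift [ 0.156 -0.101  0.6  ] turn [ 0.002 -0.002 -0.005] t 6.2
[519.11674378  34.0967002    0.        ]
shift [-0.101  0.158  0.6  ] turn [ 0.002 -0.002 -0.005] t 6.2
```

Emit:
{"fn": "drive_tool", "kwargs": {
  "series": "0.15 -0.105 0.25 0 0 0 0.1; 0.15 -0.105 0.25 0 0 0 0.1; 0.15 -0.105 0.4 0 0 0 0.1; 0.15 -0.105 0.5 0 0 0 0.1; 0.15 -0.105 0.57 0 0 0 0.1; 0.15 -0.105 0.59 0 0 0 0.1; 0.15 -0.105 0.59 0 0 0 0.1; 0.15 -0.105 0.59 0 0 0 0.1"
}}

```text
time_s: 6.95
eef_pos: [503.5, -6.5, 43.7]
ee_rot: [-0.0, -0.193, 0.981, 0.0]
force: [0.2, -0.4, 0.6]
grip_width: 0.224
```

```bash
python3 - <<'E'
from h import *
print(pose()[1],telemetry.sense()["force"]); p=eyes.capture("wrist");save(p,"v6",(220,130,420,330),3)
E
```

```text
[503.47551047  -6.49858761  43.67552341] [ 0.16507226 -0.43219258  0.56294226]
```

View pics/v6.png

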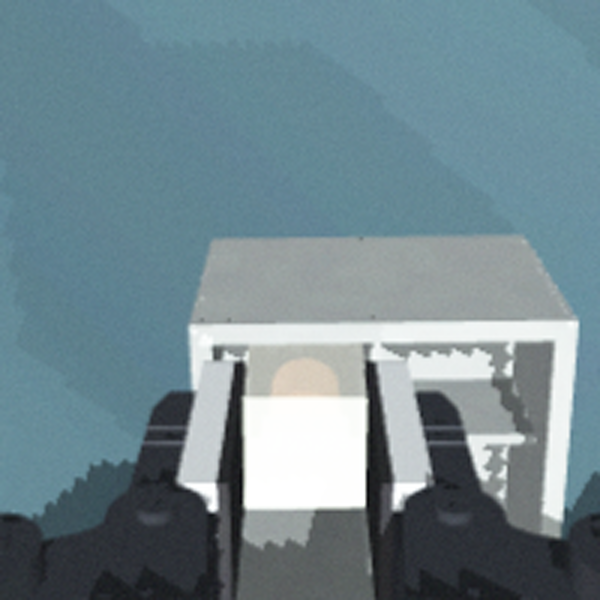

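```bash
python3 - <<'E'
from h import *
p=eyes.capture("wrist"); s,q,r=pose()
f=lambda u,v,z: print((r.inv().apply(world(p,220+u/3,130+v/3,z)-q)).round(1))
f(190,322,42);f(578,322,42);f(243,397,54);f(368,397,54);f(306,345,27);f(243,510,54);f(306,350,42)
E
```

```text
[ 16.9 -17.2   1.6]
[16.9 44.8  1.7]
[ 10.1  -8.2 -10.4]
[ 10.1  10.6 -10.4]
[ 5.5  1.3 16.6]
[ -9.8  -8.6 -10.4]
[12.   1.3  1.6]
```

Emit:
{"fn": "drive_tool", "kwargs": {
  "series": "0.005 -0.018 0 0 0 0 0.1; 0.005 -0.018 0 0 0 0 0.1; 0.005 -0.018 0 0 0 0 0.45; 0.005 -0.018 0 0 0 0 0.45; 0.005 -0.018 0 0 0 0 0.45; 0.005 -0.018 0 0 0 0 0.45; 0.005 -0.018 -0.3 0 0 0 0.45; 0.005 -0.018 -0.6 0 0 0 0.5; 0.005 -0.018 -0.6 0 0 0 0.5"
}}

```text
time_s: 7.95
eef_pos: [505.9, -9.3, 119.8]
ee_rot: [0.003, -0.193, 0.981, -0.001]
force: [0.8, 0.6, 0.2]
grip_width: 0.494
```

```bash
python3 - <<'E'
from h import *
print(pose()[1]); p=eyes.capture("wrist");save(p,"v7",(220,120,420,320),2)
t=eyes.capture("top")
h=cv2.cvtColor(t["frame"],cv2.COLOR_RGB2HSV); m=(h[:,:,1]<60)&(h[:,:,2]>90); m[:110]=0;m[312:]=0
for b in blobs(t,m,27): 
  if b[1][2]<85: print(*b)
go([487.5,271.5,110],down(np.radians(145)))
E
```

```text
[505.86612616  -9.26963855 119.76273106]
[407. 297.] [ 307.1 -187.7   23.6   48.5   22.6] [ 309.7 -183.6]
[225. 228.] [492.8 271.3  24.6  21.7  55.6] [492.9 271.1]
[254. 175.] [631.7 196.1  69.5  69.5  81.6] [631.5 196.1]
shift [-0.759  2.214  0.049] turn [-0.000e+00  1.000e-03 -1.143e+00] t 8.1
```

View pics/v7.png

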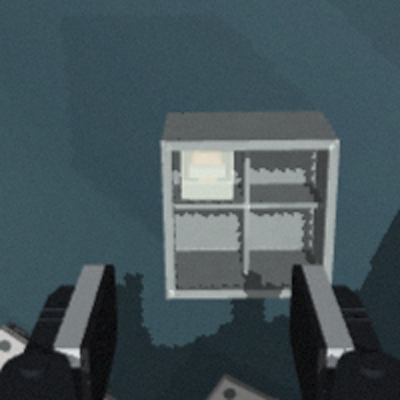

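Emit:
{"fn": "drive_tool", "kwargs": {
  "series": "-0.25 0.74 0 0 0 0 0.5; -0.25 0.74 0 0 0 0 0.5; -0.25 0.74 0 0 0 0 0.5"
}}

```text
time_s: 8.35
eef_pos: [496.5, 88.6, 114.5]
ee_rot: [-0.001, -0.195, 0.981, 0.001]
force: [0.1, 0.0, -0.2]
grip_width: 0.504
```

Emit:
{"fn": "drive_tool", "kwargs": {
  "series": "-0.25 0.74 0 0 0 0 0.5; -0.25 0.74 0 0 0 0 0.5; -0.25 0.74 0 0 0 0 0.5"
}}

```text
time_s: 8.65
eef_pos: [488.7, 185.8, 113.3]
ee_rot: [-0.002, -0.198, 0.98, 0.001]
force: [-0.7, -0.7, -0.2]
grip_width: 0.498
```

Emit:
{"fn": "drive_tool", "kwargs": {
  "series": "-0.24 0.74 0.05 0 0 -1 0.5; -0.24 0.74 0.05 0 0 -1 0.5; -0.24 0.74 0.05 0 0 -1 0.5; -0.24 0.74 0.05 0 0 -1 0.5; -0.24 0.74 0.05 0 0 -1 0.5"
}}

```text
time_s: 9.15
eef_pos: [480.7, 278.1, 106.3]
ee_rot: [-0.003, -0.434, 0.901, 0.002]
force: [-0.2, -0.5, -0.1]
grip_width: 0.499
```

```bash
python3 - <<'E'
from h import *
p=eyes.capture("wrist"); print(pose()[1])
h=cv2.cvtColor(p["frame"],cv2.COLOR_RGB2HSV)
for v in (110,150,190):
  m=(h[:,:,1]<60)&(h[:,:,2]>v)
  for b in blobs(p,m,27): 
    if 10<b[1][2]<40 and 10<b[1][3]<40: print(v,*b)
d=nets.spot_in("relay0_mid",p)
for e in d: l,t,r,b=e["rect"]; print(e["rect"],e["confidence"],world(p,(l+r)/2,(t+b)/2,17).round(1))
go([490,271.5,17],down(np.radians(145)))
E
```

```text
[480.75965283 278.01902189 106.48363918]
110 [ 12. 392.] [790.9 237.4  26.   29.   51. ] [795.1 239.2]
110 [303. 212.] [489.3 270.2  26.1  20.9  51.3] [489.3 270.1]
110 [  8. 123.] [599.4 105.   36.1  17.6  34.3] [600.7 102.4]
150 [ 12. 392.] [790.9 237.4  26.   29.   51. ] [795.1 239.2]
150 [303. 212.] [489.4 270.1  26.   20.2  53.8] [489.2 270.1]
150 [  7. 123.] [599.5 104.7  33.5  17.   34.3] [600.8 102.1]
150 [567.  12.] [287.2 271.7  18.2  26.1  51.5] [284.4 269.6]
190 [ 12. 392.] [791.3 242.2  27.2  27.8  34.3] [795.3 239.2]
190 [303. 215.] [490.4 271.5  22.   19.7  54.3] [490.6 271.9]
190 [  6. 126.] [601.4 104.9  30.3  15.1  34.3] [602.3 102.4]
190 [565.  10.] [286.5 271.2  16.5  25.3  51.5] [284.6 269.1]
[290.6, 192.3, 315.4, 226.2] 0.78 [490.2 271.1  17. ]
shift [-0.007 -0.097  0.747] turn [ 0.011 -0.005 -0.13 ] t 9.2
```

Emit:
{"fn": "drive_tool", "kwargs": {
  "series": "-0.01 -0.097 0.3 0.01 -0.005 -0.1 0.5; -0.01 -0.097 0.6 0.01 -0.005 -0.1 0.5; -0.01 -0.097 0.745 0.01 -0.005 -0.1 0.5; -0.01 -0.097 0.745 0.01 -0.005 -0.1 0.5; -0.01 -0.097 0.745 0.01 -0.005 -0.1 0.1; -0.01 -0.097 0.745 0.01 -0.005 -0.1 0.1; -0.01 -0.097 0.745 0.01 -0.005 -0.1 0.1; -0.01 -0.097 0.745 0.01 -0.005 -0.1 0.1; -0.01 -0.097 0.745 0.01 -0.005 -0.1 0.1; -0.01 -0.097 0.745 0.01 -0.005 -0.1 0.1"
}}

```text
time_s: 10.25
eef_pos: [491.0, 271.9, 18.6]
ee_rot: [0.001, -0.455, 0.89, -0.0]
force: [0.3, -1.7, 6.9]
grip_width: 0.222
```

Emit:
{"fn": "drive_tool", "kwargs": {
  "series": "0 0 -0.4 0 0 0 0.1; 0 0 -0.75 0 0 0 0.1; 0 0 -0.8 0 0 0 0.1; 0 0 -0.8 0 0 0 0.1"
}}

```text
time_s: 10.65
eef_pos: [491.2, 272.1, 115.8]
ee_rot: [0.002, -0.455, 0.89, -0.0]
force: [0.3, 0.2, -0.3]
grip_width: 0.225
```

```bash
python3 - <<'E'
from h import *
go([519,34,112],down(np.radians(112.9)))
E
```

```text
shift [ 1.473 -1.35   0.03 ] turn [-0.004  0.009  1.091] t 10.7
```

Emit:
{"fn": "drive_tool", "kwargs": {
  "series": "0.735 -0.675 0 0 0 0 0.1; 0.735 -0.675 0 0 0 0 0.1; 0.735 -0.675 0 0 0 0 0.1; 0.735 -0.675 0 0 0 0 0.1"
}}

```text
time_s: 11.05
eef_pos: [504.8, 150.8, 114.1]
ee_rot: [0.001, -0.454, 0.891, 0.0]
force: [0.0, 0.3, -0.2]
grip_width: 0.225
```

Emit:
{"fn": "drive_tool", "kwargs": {
  "series": "0.735 -0.675 0.03 0 0 1 0.1; 0.735 -0.675 0.03 0 0 1 0.1; 0.735 -0.675 0.03 0 0 1 0.1; 0.735 -0.675 0.03 0 0 1 0.1; 0.735 -0.675 0.03 0 0 1 0.1"
}}

```text
time_s: 11.55
eef_pos: [517.9, 32.3, 109.2]
ee_rot: [-0.0, -0.219, 0.976, 0.001]
force: [0.0, 0.3, -0.4]
grip_width: 0.222
```

```bash
python3 - <<'E'
from h import *
p=eyes.capture("wrist");print(pose()[1])
save(p,"v8",(220,100,420,300),3)
a=np.radians(22.9); ex=np.array([np.cos(a),np.sin(a),0]);ey=np.array([-ex[1],ex[0],0]); c=np.array([510.7,13.9,0])
t=c+15.5*(ex+ey); go(np.r_[t[:2],42],down(np.radians(112.9)))
E
```

```text
[517.94236342  32.69135163 109.49022927]
shift [-0.013  0.007  0.562] turn [0.003 0.001 0.088] t 11.6
```

View pics/v8.png

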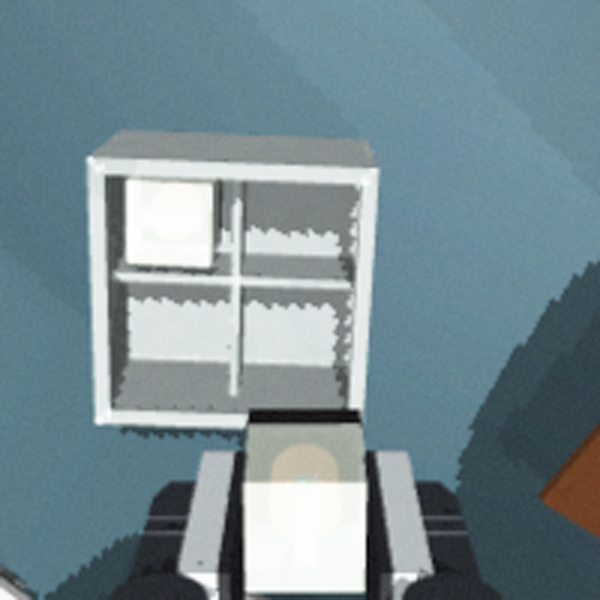

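```bash
python3 - <<'E'
from h import *
p=eyes.capture("wrist")
r=rect(p,[(220+u/3,100+v/3) for u,v in ((88,157),(380,168),(362,422),(97,423))],42)
a=np.radians(22.9); ex=np.array([np.cos(a),np.sin(a),0]);ey=np.array([-ex[1],ex[0],0]); c=np.r_[r[0],0]
t=c+15.5*(ex+ey); go(np.r_[t[:2],42],down(np.radians(112.9)))
E
```

```text
rect [511.7  13.2] [62.6 62.6] 23.3
shift [-0.016 -0.003  0.564] turn [0.002 0.002 0.089] t 11.7
```

Emit:
{"fn": "drive_tool", "kwargs": {
  "series": "-0.015 -0.008 0.2 0 0 0.09 0.1; -0.015 -0.008 0.35 0 0 0.09 0.1; -0.015 -0.008 0.48 0 0 0.09 0.1; -0.015 -0.008 0.55 0 0 0.09 0.1; -0.015 -0.008 0.55 0 0 0.09 0.1; -0.015 -0.008 0.55 0 0 0.09 0.1; -0.015 -0.008 0.55 0 0 0.09 0.1"
}}

```text
time_s: 12.35
eef_pos: [520.2, 33.2, 43.9]
ee_rot: [0.0, -0.199, 0.98, 0.001]
force: [0.1, 0.2, -0.5]
grip_width: 0.223
```

Emit:
{"fn": "drive_tool", "kwargs": {
  "series": "0 0 0 0 0 0 0.45; 0 0 0 0 0 0 0.45; 0 0 0 0 0 0 0.45; 0 0 0 0 0 0 0.45; 0 0 -0.3 0 0 0 0.5; 0 0 -0.6 0 0 0 1; 0 0 -0.6 0 0 0 1"
}}

```text
time_s: 13.05
eef_pos: [522.3, 32.8, 120.2]
ee_rot: [0.004, -0.199, 0.98, -0.001]
force: [0.4, 0.4, -0.7]
grip_width: 0.823
```

```bash
python3 - <<'E'
from h import *
p=eyes.capture("wrist");print(pose()[1])
save(p,"v9",(220,100,420,300),3)
E
```

```text
[521.14693027  32.905271   117.78874798]
```

View pics/v9.png

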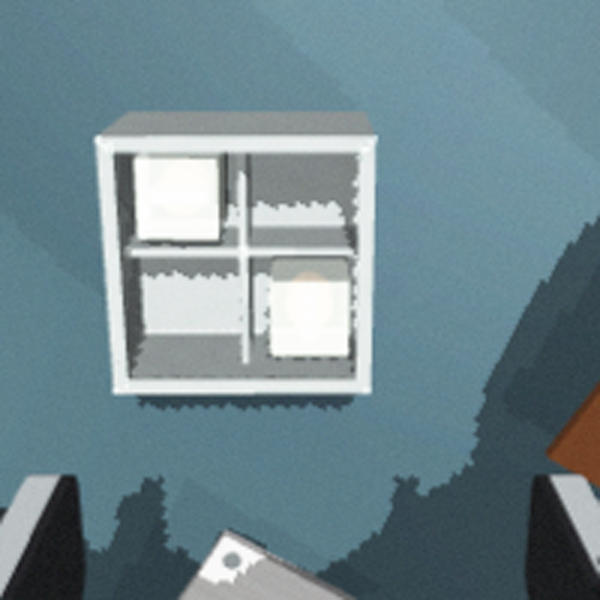

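Both relays sit in opposite bays. Next I'll square and locate the housing exactly by squeezing it along both axes.

```bash
python3 - <<'E'
from h import *
p=eyes.capture("wrist")
r=rect(p,[(220+u/3,100+v/3) for u,v in ((96,137),(377,137),(371,393),(113,393))],42)
go([r[0][0],r[0][1],16],down(np.radians(112.9)))
E
```

```text
rect [509.7  12.8] [61.6 62.3] 22.9
shift [ 0.148 -0.121  0.835] turn [0.001 0.004 0.001] t 13.2
```

Emit:
{"fn": "drive_tool", "kwargs": {
  "series": "0.148 -0.121 0 0 0 0 1; 0.148 -0.121 0.2 0 0 0 1; 0.148 -0.121 0.5 0 0 0 1; 0.148 -0.121 0.8 0 0 0 1; 0.148 -0.121 0.835 0 0 0 1; 0.148 -0.121 0.835 0 0 0 0.65; 0.148 -0.121 0.835 0 0 0 0.65; 0.148 -0.121 0.835 0 0 0 0.65; 0.148 -0.121 0.835 0 0 0 0.65; 0.148 -0.121 0.835 0 0 0 0.65; 0.148 -0.121 0.835 0 0 0 0.65",
  "newtons": 20
}}

```text
time_s: 14.25
eef_pos: [510.3, 12.8, 17.1]
ee_rot: [0.002, -0.199, 0.98, 0.0]
force: [-0.7, 0.7, 7.4]
grip_width: 0.731
```

```bash
python3 - <<'E'
from h import *
s,q,r=pose(); print(q,s["force"],s["grip_width"],np.degrees(np.arctan2(*r.as_matrix()[1::-1,1])))
E
```

```text
[510.27293447  12.81286442  17.07328756] [-0.67814956  0.68586674  7.40036388] 0.7310135663536915 112.93347211193655
```

Emit:
{"fn": "drive_tool", "kwargs": {
  "series": "0 0 0 0 0 0 1; 0 0 0 0 0 0 1; 0 0 0 0 0 0 1; 0 0 -0.3 0 0 0 1; 0 0 -0.5 0 0 0.4 1; 0 0 -0.5 0 0 0.8 1; 0 0 -0.5 0 0 0.8 1; 0 0 -0.5 0 0 0.8 1"
}}

```text
time_s: 15.05
eef_pos: [510.0, 12.8, 77.1]
ee_rot: [0.002, 0.0, 1.0, 0.0]
force: [-0.3, -0.3, 0.5]
grip_width: 1.0
```

Emit:
{"fn": "drive_tool", "kwargs": {
  "series": "0 0 0 0 0 0.8 1; 0 0 0 0 0 0.8 1; 0 0 0 0 0 0.8 1"
}}

```text
time_s: 15.35
eef_pos: [509.9, 12.8, 76.9]
ee_rot: [0.001, 0.2, 0.98, 0.001]
force: [-0.2, 0.3, -0.7]
grip_width: 0.999
```

Emit:
{"fn": "drive_tool", "kwargs": {
  "series": "0 0 0 0 0 0.8 1; 0 0 0 0 0 0.8 1; 0 0 0 0 0 0.8 1"
}}

```text
time_s: 15.65
eef_pos: [509.8, 12.8, 76.7]
ee_rot: [0.001, 0.392, 0.92, 0.001]
force: [-0.0, 0.2, 0.7]
grip_width: 1.002
```

```bash
python3 - <<'E'
from h import *
go([510.3,12.8,16],down(np.radians(22.93)))
E
```

```text
shift [-0.003  0.002  0.506] turn [0.006 0.001 0.731] t 15.7
```

Emit:
{"fn": "drive_tool", "kwargs": {
  "series": "0 0 0 0 0 0.73 1; 0 0 0 0 0 0.73 1; 0 0 0.2 0 0 0.73 1; 0 0 0.5 0 0 0.73 1; 0 0 0.5 0 0 0.73 1; 0 0 0.5 0 0 0.73 0.65; 0 0 0.5 0 0 0.73 0.65; 0 0 0.5 0 0 0.73 0.65; 0 0 0.5 0 0 0.73 0.65; 0 0 0.5 0 0 0.73 0.65; 0 0 0.5 0 0 0.73 0.65"
}}

```text
time_s: 16.75
eef_pos: [511.0, 12.7, 18.4]
ee_rot: [0.002, 0.552, 0.834, 0.002]
force: [1.0, 0.7, 7.1]
grip_width: 0.729
```

```bash
python3 - <<'E'
from h import *
s,q,r=pose(); print(q,s["force"],s["grip_width"],np.degrees(np.arctan2(*r.as_matrix()[1::-1,1])))
t=eyes.capture("top")
h=cv2.cvtColor(t["frame"],cv2.COLOR_RGB2HSV); m=(h[:,:,1]<60)&(h[:,:,2]>90); m[:110]=0;m[312:]=0
for b in blobs(t,m,13): 
  if b[1][2]<85: print(*b)
E
```

```text
[511.03746607  12.70509743  18.36092634] [1.01186548 0.74891519 7.05515568] 0.7286928940337336 22.998510769442312
[255. 173.] [637.4 197.   68.5  64.9  81.6] [638.6 196.6]
[346. 166.] [653.2 -42.7  67.6  69.9  72.8] [653.7 -44.5]
```

Emit:
{"fn": "drive_tool", "kwargs": {
  "series": "0 0 0 0 0 0 1; 0 0 0 0 0 0 1; 0 0 0 0 0 0 1; 0 0 -0.3 0 0 0 1; 0 0 -0.7 0 0 0 1; 0 0 -0.8 0 0 0 1; 0 0 -0.8 0 0 0 1"
}}

```text
time_s: 17.5
eef_pos: [511.3, 12.6, 116.0]
ee_rot: [0.004, 0.552, 0.834, 0.002]
force: [-0.3, 0.1, 0.5]
grip_width: 1.002
```

```bash
python3 - <<'E'
from h import *
go([633,65.5,115],down(np.radians(-8.4)))
E
```

```text
shift [0.01  1.106 0.017] turn [0.019 0.003 1.096] t 17.5
```

Emit:
{"fn": "drive_tool", "kwargs": {
  "series": "0 0.95 0 0.01 0 0.6 1; 0 0.95 0 0.01 0 0.6 1; 0 0.95 0 0.01 0 0.6 1; 0 0.95 0 0.01 0 0.6 1"
}}

```text
time_s: 17.9
eef_pos: [616.4, 57.9, 114.1]
ee_rot: [0.001, 0.67, 0.743, 0.0]
force: [0.6, -0.1, -0.1]
grip_width: 1.0
```

Emit:
{"fn": "drive_tool", "kwargs": {
  "series": "0.04 0.15 0 0 0 0.5 1; 0.04 0.15 0 0 0 0.5 1; 0.04 0.15 0 0 0 0.5 1"
}}

```text
time_s: 18.2
eef_pos: [632.7, 64.2, 112.5]
ee_rot: [-0.0, 0.757, 0.653, -0.001]
force: [0.3, -0.1, 0.3]
grip_width: 1.0
```

```bash
cat >> h.py <<'E'
def plates():
    p=eyes.capture("wrist"); s,q,r=pose(); print("tcp",q.round(1),"yaw",np.degrees(np.arctan2(*r.as_matrix()[1::-1,1])).round(1))
    h=cv2.cvtColor(p["frame"],cv2.COLOR_RGB2HSV); m=(h[:,:,1]<60)&(h[:,:,2]>130)
    for b in blobs(p,m,13,500): print(*b)
    for d in nets.spot_in("plate_a",p): l,t,rr,b=d["rect"]; print([round(x) for x in d["rect"]],round(d["confidence"],2),world(p,(l+rr)/2,(t+b)/2,11).round(1))
    return p
E
python3 - <<'E'
from h import *
p=plates(); save(p,"v10",f=1)
go([635,65.5,1],down(np.radians(-8.4)))
E
```

```text
tcp [632.7  64.1 112.9] yaw -8.3
[362. 309.] [652.4 -39.2  66.   65.1  72.6] [652.4 -38.1]
[446. 293.] [726.1 -31.   15.   69.1  19.1] [726.  -32.8]
[168. 287.] [497.6   3.8  88.2  62.8  22.5] [496.8  13.3]
[326. 197.] [635.   67.3  64.6  64.5  81.2] [635.2  68.9]
[609. 193.] [845.6  -5.5  70.1 365.1   8.7] [851.   32.1]
[296.  31.] [632.1 185.4  37.5  63.6  81.5] [632.2 186.1]
[243, 0, 346, 62] 0.98 [631.  186.6  11. ]
[85, 62, 192, 158] 0.89 [511.6 152.8  11. ]
[444, 82, 561, 194] 0.75 [770.3  94.6  11. ]
[281, 155, 367, 244] 0.73 [633.5  66.6  11. ]
[322, 271, 407, 346] 0.67 [654.1 -39.1  11. ]
shift [0.015 0.016 0.936] turn [-0.     0.003  0.004] t 18.3
```

View pics/v10.png

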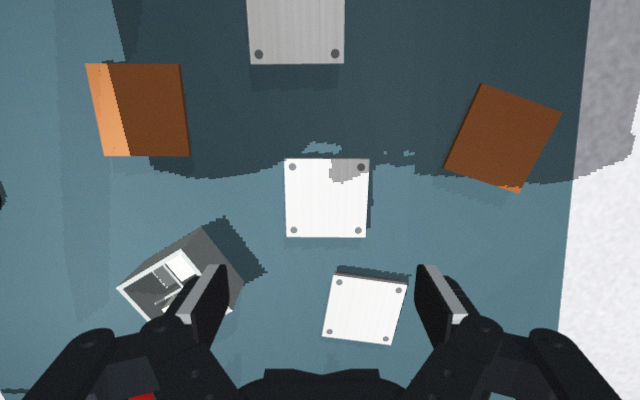

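The middle grey plate fits a 64.6×64.5 mm rectangle at (635, 67.3), yaw 81.2°. I'll squeeze-centre it first, then regrip it turned 90°.

Emit:
{"fn": "drive_tool", "kwargs": {
  "series": "0.029 0.016 0.3 0 0 0.015 1; 0.029 0.016 0.6 0 0 0.015 1; 0.029 0.016 0.8 0 0 0.015 1; 0.029 0.016 0.92 0 0 0.015 1; 0.029 0.016 0.92 0 0 0.015 1; 0.029 0.016 0.92 0 0 0.015 0.65; 0.029 0.016 0.92 0 0 0.015 0.65; 0.029 0.016 0.92 0 0 0.015 0.65; 0.029 0.016 0.92 0 0 0.015 0.65; 0.029 0.016 0.92 0 0 0.015 0.65"
}}

```text
time_s: 19.3
eef_pos: [636.1, 67.0, 4.8]
ee_rot: [0.001, 0.759, 0.652, 0.0]
force: [-2.2, -0.3, 6.4]
grip_width: 0.735
```

```bash
python3 - <<'E'
from h import *
s,q,r=pose(); print(q,s["force"],s["grip_width"],np.degrees(np.arctan2(*r.as_matrix()[1::-1,1])))
E
```

```text
[636.09625492  67.02902213   4.76160718] [-2.24100008 -0.29089763  6.42103466] 0.7351260707550372 -8.688517922352135
```

Emit:
{"fn": "drive_tool", "kwargs": {
  "series": "0 0 0 0 0 0 1; 0 0 0 0 0 0 1; 0 0 0 0 0 0 1; 0 0 -0.3 0 0 0 1; 0 0 -0.3 0 0 -0.4 1; 0 0 -0.3 0 0 -0.8 1; 0 0 -0.3 0 0 -0.8 1; 0 0 -0.3 0 0 -0.8 1"
}}

```text
time_s: 20.1
eef_pos: [636.0, 67.1, 40.7]
ee_rot: [0.001, 0.614, 0.79, 0.0]
force: [1.0, -0.3, 0.4]
grip_width: 0.998
```

Emit:
{"fn": "drive_tool", "kwargs": {
  "series": "0 0 0 0 0 -0.8 1; 0 0 0 0 0 -0.8 1; 0 0 0 0 0 -0.8 1"
}}

```text
time_s: 20.4
eef_pos: [635.9, 67.1, 40.6]
ee_rot: [0.001, 0.444, 0.896, -0.0]
force: [0.8, -0.2, -0.3]
grip_width: 0.998
```

Emit:
{"fn": "drive_tool", "kwargs": {
  "series": "0 0 0 0 0 -0.8 1; 0 0 0 0 0 -0.8 1; 0 0 0 0 0 -0.8 1"
}}

```text
time_s: 20.7
eef_pos: [635.8, 67.2, 40.4]
ee_rot: [0.001, 0.256, 0.967, -0.001]
force: [1.3, 0.6, -0.4]
grip_width: 1.002
```

```bash
python3 - <<'E'
from h import *
go([636.1,67.1,1],down(np.radians(81.3)))
E
```

```text
shift [-0.001  0.001  0.329] turn [-0.002  0.005 -0.73 ] t 20.7
```

Emit:
{"fn": "drive_tool", "kwargs": {
  "series": "0 0 0 0 0 -0.4 1; 0 0 0 0 0 -0.73 1; 0 0 0.15 0 0 -0.73 1; 0 0 0.32 0 0 -0.73 1; 0 0 0.32 0 0 -0.73 1; 0 0 0.32 0 0 -0.73 1; 0 0 0.32 0 0 -0.73 0.65; 0 0 0.32 0 0 -0.73 0.65; 0 0 0.32 0 0 -0.73 0.65; 0 0 0.32 0 0 -0.73 0.65; 0 0 0.32 0 0 -0.73 0.65; 0 0 0.32 0 0 -0.73 0.65",
  "newtons": 35
}}

```text
time_s: 21.9
eef_pos: [636.6, 67.1, 3.7]
ee_rot: [0.002, 0.076, 0.997, -0.001]
force: [-2.0, 0.4, 5.7]
grip_width: 0.728
```

Emit:
{"fn": "drive_tool", "kwargs": {
  "series": "0 0 -0.2 0 0 0 0.65; 0 0 -0.4 0 0 0 0.65; 0 0 -0.6 0 0 0 0.65; 0 0 -0.8 0 0 0 0.65; 0 0 -0.8 0 0 0 0.65"
}}

```text
time_s: 22.4
eef_pos: [638.0, 67.2, 103.8]
ee_rot: [0.006, 0.076, 0.997, -0.001]
force: [0.7, 0.4, -0.2]
grip_width: 0.728
```

```bash
python3 - <<'E'
from h import *
p=eyes.capture("wrist");save(p,"v11",f=1); print(telemetry.sense()["grip_width"])
go([510.9,13.05,100],down(np.radians(113)))
E
```

```text
0.7328721612416094
shift [ 0.97  -0.606  0.004] turn [-0.006  0.015 -1.108] t 22.4
```

View pics/v11.png

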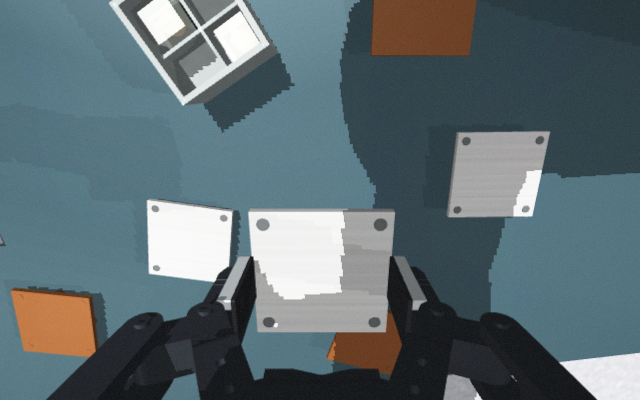

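Emit:
{"fn": "drive_tool", "kwargs": {
  "series": "0.48 -0.3 0 -0.01 0.01 0 0.65; 0.48 -0.3 0 -0.01 0.01 -0.3 0.65; 0.48 -0.3 0 -0.01 0.01 -0.55 0.65; 0.48 -0.3 0 -0.01 0.01 -0.55 0.65"
}}

```text
time_s: 22.85
eef_pos: [573.9, 40.2, 100.1]
ee_rot: [0.001, -0.061, 0.998, 0.002]
force: [0.2, -0.5, -1.8]
grip_width: 0.731
```

```bash
python3 - <<'E'
from h import *
go([511.4,13.25,70],down(np.radians(113)))
E
```

```text
shift [ 0.545 -0.16   0.249] turn [ 0.006  0.004 -0.558] t 22.9
```

Emit:
{"fn": "drive_tool", "kwargs": {
  "series": "0.25 -0.1 0 0 0 -0.3 0.65; 0.545 -0.16 0 0 0 -0.558 0.65; 0.545 -0.16 0 0 0 -0.558 0.65; 0.545 -0.16 0.2 0 0 -0.558 0.65; 0.545 -0.16 0.24 0 0 -0.558 0.65; 0.545 -0.16 0.24 0 0 -0.558 0.65; 0.545 -0.16 0.24 0 0 -0.558 0.65"
}}

```text
time_s: 23.55
eef_pos: [511.9, 13.4, 71.4]
ee_rot: [0.001, -0.199, 0.98, 0.001]
force: [0.3, 0.4, -0.7]
grip_width: 0.732
```

```bash
python3 - <<'E'
from h import *
p=eyes.capture("wrist")
h=cv2.cvtColor(p["frame"],cv2.COLOR_RGB2HSV); m=(h[:,:,1]<60)&(h[:,:,2]>110)
for b in blobs(p,m,13+70-4,500): print(*b)
save(p,"v12",(200,100,440,360),2)
go([511.4,13.25,47],down(np.radians(113))); print(pose()[1])
E
```

```text
[410. 282.] [496.4  53.9  31.6   7.7  44.4] [496.8  53.6]
[232. 283.] [529.3 -23.9  31.7   7.5   1.8] [529.  -23.6]
[322. 253.] [501.3   9.9  82.   64.6  22.9] [498.9   8.8]
[ 9. 80.] [ 482.1 -131.8   11.    72.1   86.9] [ 469.6 -129.7]
shift [0.005 0.    0.205] turn [ 0.004  0.006 -0.001] t 23.6
[511.92323047  13.35663662  71.61890718]
```

View pics/v12.png

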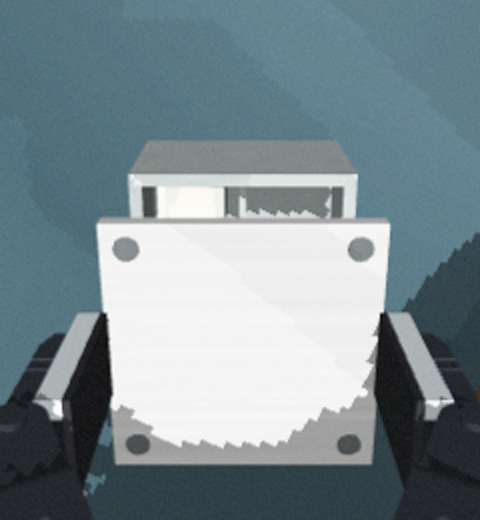

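Emit:
{"fn": "drive_tool", "kwargs": {
  "series": "0.004 0 0.1 0 0 0 0.65; 0.004 0 0.18 0 0 0 0.65; 0.004 0 0.21 0 0 0 0.65; 0.004 0 0.22 0 0 0 0.65; 0.004 0 0.22 0 0 0 0.65; 0.004 0 0.22 0 0 0 0.65"
}}

```text
time_s: 24.2
eef_pos: [511.7, 13.2, 45.4]
ee_rot: [0.001, -0.199, 0.98, 0.001]
force: [-0.2, 0.0, 0.2]
grip_width: 0.729
```

Emit:
{"fn": "drive_tool", "kwargs": {
  "series": "0 0 0.01 0 0 0 0.65; 0 0 0.02 0 0 0 0.65; 0 0 0.02 0 0 0 0.65"
}}

```text
time_s: 24.5
eef_pos: [511.8, 13.2, 43.2]
ee_rot: [0.002, -0.199, 0.98, 0.001]
force: [-1.5, 0.3, 3.2]
grip_width: 0.731
```

Emit:
{"fn": "drive_tool", "kwargs": {
  "series": "0 0 0 0 0 0 1; 0 0 0 0 0 0 1; 0 0 0 0 0 0 1; 0 0 -0.2 0 0 0 1; 0 0 -0.35 0 0 0 0.3; 0 0 -0.35 0 0 0 0; 0 0 -0.35 0 0 0 0; 0 0 -0.35 0 0 0 0; 0 0 -0.35 0 0 0 0; 0 0 -0.35 0 0 0 0; 0 0 -0.35 0 0 0 0; 0 0 -0.35 0 0 0 0"
}}

```text
time_s: 25.7
eef_pos: [511.6, 13.1, 85.1]
ee_rot: [0.001, -0.199, 0.98, 0.001]
force: [-0.2, -0.5, 1.0]
grip_width: 0.002
```

```bash
python3 - <<'E'
from h import *
s,q,r=pose();print(q,s["grip_width"],s["force"]); p=eyes.capture("wrist")
h=cv2.cvtColor(p["frame"],cv2.COLOR_RGB2HSV); m=(h[:,:,1]<60)&(h[:,:,2]>110)
for z in (46,52,55): 
  for b in blobs(p,m,z,2000): print(z,*b)
go([510.9,13.05,60])
E
```

```text
[511.61430978  13.10037071  85.07751593] 0.002080053388617189 [-0.2497064  -0.46618651  0.95926299]
46 [175. 323.] [612.1 -50.4  27.4  57.1  72. ] [606.4 -51.7]
46 [321. 241.] [511.5  14.1  87.7  67.   22.9] [502.8  10.4]
46 [ 16. 110.] [ 519.1 -168.3   23.8  147.3   87.1] [ 490.9 -164.3]
52 [175. 323.] [606.2 -49.4  26.4  55.2  72. ] [600.6 -50.6]
52 [321. 241.] [508.9  13.   84.8  64.7  22.9] [500.5   9.4]
52 [ 16. 110.] [ 516.3 -163.3   23.   142.4   87.1] [ 489.  -159.5]
55 [175. 323.] [603.2 -48.8  26.   54.3  72. ] [597.8 -50. ]
55 [321. 241.] [507.7  12.5  83.3  63.6  22.9] [499.4   8.9]
55 [ 16. 110.] [ 514.9 -160.8   22.6  139.9   87.1] [ 488.1 -157. ]
shift [0.007 0.002 0.21 ] turn [0. 0. 0.] t 25.8
```

Emit:
{"fn": "drive_tool", "kwargs": {
  "series": "0.007 0.002 0.15 0 0 0 0; 0.007 0.002 0.22 0 0 0 0; 0.007 0.002 0.24 0 0 0 0; 0.007 0.002 0.26 0 0 0 0; 0.007 0.002 0.27 0 0 0 0; 0.007 0.002 0.28 0 0 0 0"
}}

```text
time_s: 26.35
eef_pos: [511.3, 13.0, 52.2]
ee_rot: [0.002, -0.199, 0.98, 0.001]
force: [-1.0, -0.7, 6.4]
grip_width: -0.004
```

Emit:
{"fn": "drive_tool", "kwargs": {
  "series": "0 0 0.01 0 0 0 0; 0 0 0.02 0 0 0 0; 0 0 0.02 0 0 0 0"
}}

```text
time_s: 26.65
eef_pos: [511.3, 13.0, 49.7]
ee_rot: [0.002, -0.199, 0.98, 0.001]
force: [-0.1, -1.0, -0.2]
grip_width: 0.002
```

Emit:
{"fn": "drive_tool", "kwargs": {
  "series": "0 0 0.01 0 0 0 0; 0 0 0.02 0 0 0 0; 0 0 0.02 0 0 0 0"
}}

```text
time_s: 26.95
eef_pos: [511.2, 13.0, 47.0]
ee_rot: [0.002, -0.199, 0.98, 0.001]
force: [0.7, -0.2, -0.2]
grip_width: 0.003
```

Emit:
{"fn": "drive_tool", "kwargs": {
  "series": "0 0 0.01 0 0 0 0; 0 0 0.02 0 0 0 0; 0 0 0.02 0 0 0 0"
}}

```text
time_s: 27.25
eef_pos: [511.4, 13.0, 46.0]
ee_rot: [0.002, -0.199, 0.98, 0.001]
force: [-7.2, 0.5, 17.6]
grip_width: 0.002
```

Emit:
{"fn": "drive_tool", "kwargs": {
  "series": "0 0 0.02 0 0 0 0; 0 0 0.03 0 0 0 0; 0 0 0.04 0 0 0 0; 0 0 0.04 0 0 0 0"
}}

```text
time_s: 27.65
eef_pos: [511.5, 12.9, 45.7]
ee_rot: [0.002, -0.2, 0.98, 0.0]
force: [-22.3, 1.2, 55.2]
grip_width: 0.001
```

Emit:
{"fn": "drive_tool", "kwargs": {
  "series": "0 0 -0.3 0 0 0 0; 0 0 -0.6 0 0 0 0.5; 0 0 -0.6 0 0 0 1; 0 0 -0.6 0 0 0 1; 0 0 -0.6 0 0 0 1; 0 0 -0.6 0 0 0 1"
}}

```text
time_s: 28.25
eef_pos: [510.7, 12.9, 116.6]
ee_rot: [0.001, -0.2, 0.98, 0.001]
force: [0.6, 0.0, 0.4]
grip_width: 0.849
```

```bash
python3 - <<'E'
from h import *
s,q,r=pose();print(q,s["grip_width"],s["force"],s["joints"]); p=eyes.capture("wrist"); sd=eyes.capture("side")
h=cv2.cvtColor(p["frame"],cv2.COLOR_RGB2HSV); m=(h[:,:,1]<60)&(h[:,:,2]>130)
for z in (46,): 
  for b in blobs(p,m,z,2000): print(z,*b)
a=cv2.resize(p["frame"],(480,300)); f=sd["frame"][160:260,250:410]; b=cv2.resize(f,(480,300),interpolation=cv2.INTER_CUBIC)
cv2.imwrite("pics/v13.png",np.vstack([a,b])[:,:,::-1])
t=eyes.capture("top")
for u,v in ((403,174),(473,264)): print(world(t,u,v,6))
for n in ("bed","key_small_top","key_medium_top","key_large_top"):
  for d in nets.spot_in(n,t)[:1]: l,tt,rr,bb=d["rect"]; print(n,d["rect"],world(t,(l+rr)/2,(tt+bb)/2,6 if n=="bed" else 28).round(1))
E
```

```text
[510.66220486  12.92961354 116.55316833] 0.8486433316597907 [0.60207443 0.0286833  0.39824438] [-0.20564263  0.40370748  1.69235245  0.00286677  1.04360922 -2.18006696]
46 [320. 207.] [505.1  11.1  71.1  64.5  23. ] [503.6  10.4]
46 [ 40. 112.] [ 518.7 -181.8   40.   162.5   86.2] [ 493.  -177.4]
[ 631.15984053 -195.6696548     6.        ]
[ 390.02465666 -363.13529459    6.        ]
bed [403.3, 173.3, 473.9, 263.4] [ 510.2 -282.5    6. ]
key_small_top [413.9, 182.6, 420.6, 192.0] [ 589.4 -227.2   28. ]
key_large_top [455.2, 183.3, 466.2, 199.7] [ 576.1 -339.3   28. ]
```

View pics/v13.png

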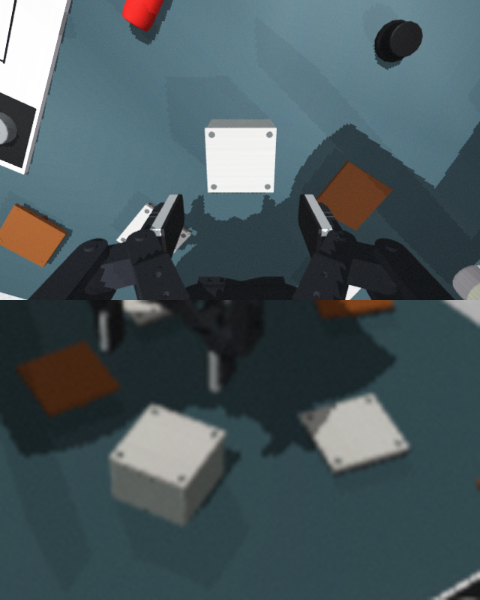

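The first plate tried is home: the flange top is at z=46 and the pictures show it flush. To flip the box I'll tilt-grip it by the housing walls only, turn it 90°, stand it on edge, regrip, and turn it 90° again. The tool turns to yaw 23° first.

Emit:
{"fn": "drive_tool", "kwargs": {
  "series": "0 0 -0.2 0 0 0.4 1; 0 0 -0.4 0 0 0.8 1; 0 0 -0.4 0 0 0.8 1; 0 0 -0.4 0 0 0.8 1"
}}

```text
time_s: 29.0
eef_pos: [511.1, 12.7, 166.0]
ee_rot: [0.003, -0.001, 1.0, 0.001]
force: [0.5, 0.1, -0.3]
grip_width: 1.0
```

Emit:
{"fn": "drive_tool", "kwargs": {
  "series": "0 0 0 0 0 0.4 1; 0 0 0 0 0 0.8 1; 0 0 0 0 0 0.8 1"
}}

```text
time_s: 29.3
eef_pos: [510.8, 12.8, 165.3]
ee_rot: [0.002, 0.199, 0.98, 0.001]
force: [-0.9, 0.9, 0.4]
grip_width: 1.002
```

Emit:
{"fn": "drive_tool", "kwargs": {
  "series": "0 0 0 0 0 0.4 1; 0 0 0 0 0 0.8 1; 0 0 0 0 0 0.8 1"
}}

```text
time_s: 29.6
eef_pos: [510.5, 12.9, 164.7]
ee_rot: [0.001, 0.391, 0.92, 0.001]
force: [0.3, 0.4, -0.3]
grip_width: 1.001
```

Emit:
{"fn": "drive_tool", "kwargs": {
  "series": "-0.4 0 0 0 0 0.4 1; -0.8 0 0 0 0 0.74 1; -0.8 0 0 0 0 0.74 1; -0.8 0 0 0 0 0.74 1"
}}

```text
time_s: 30.0
eef_pos: [577.0, -56.8, 163.4]
ee_rot: [-0.0, 0.553, 0.833, 0.001]
force: [-0.9, 0.3, 0.4]
grip_width: 0.999
```

```bash
cat >> h.py <<'E'
def tilt(yaw,th): # jaw yaw (deg), then lean th deg about tool y (+: z leans to tool x)
    return down(np.radians(yaw))*R.from_rotvec([0,np.radians(th),0])
E
python3 - <<'E'
from h import *
H=np.array([510.9,13.05,0]);u=np.array([-np.sin(np.radians(23)),np.cos(np.radians(23)),0])
go(H+u*(-3.1-95)+[0,0,66],tilt(23,60)); print(telemetry.sense()["joints"].round(2))
E
```

```text
shift [-0.069 -0.281  0.811] turn [ 0.006  2.09  -0.004] t 30.0
[-0.3   0.49  1.42  0.    1.23 -0.7 ]
```

Emit:
{"fn": "drive_tool", "kwargs": {
  "series": "-0.06 -0.28 0 0 0.35 0 1; -0.06 -0.28 0 0 0.7 0 1; -0.06 -0.28 0 0 0.7 0 1; -0.06 -0.28 0 0 0.7 0 1"
}}

```text
time_s: 30.4
eef_pos: [548.4, -76.9, 162.5]
ee_rot: [-0.146, 0.544, 0.821, 0.098]
force: [0.1, -0.5, 0.6]
grip_width: 1.002
```

Emit:
{"fn": "drive_tool", "kwargs": {
  "series": "0 0 0 0 0.35 0 1; 0 0 0 0 0.7 0 1; 0 0 0 0 0.7 0 1; 0 0 0 0 0.7 0 1"
}}

```text
time_s: 30.8
eef_pos: [548.1, -76.6, 161.3]
ee_rot: [-0.288, 0.518, 0.783, 0.191]
force: [-0.6, -0.1, 0.7]
grip_width: 1.002
```

```bash
python3 - <<'E'
from h import *
H=np.array([510.9,13.05,0]);u=np.array([-np.sin(np.radians(23)),np.cos(np.radians(23)),0])
print(telemetry.sense()["joints"].round(2),pose()[1])
go(H+u*(-3.1-95)+[0,0,66],tilt(23,60))
E
```

```text
[-0.54  0.71  1.23  0.4   1.79 -0.97] [548.08229657 -76.58750148 161.29741369]
shift [-0.521  0.006  0.599] turn [-0.     0.685  0.003] t 30.8
```

Emit:
{"fn": "drive_tool", "kwargs": {
  "series": "0 0 0 0 0.35 0 1; 0 0 0 0 0.685 0 1; 0 0 0 0 0.685 0 1; 0 0 0 0 0.685 0 1"
}}

```text
time_s: 31.2
eef_pos: [547.9, -75.8, 160.5]
ee_rot: [-0.417, 0.477, 0.723, 0.276]
force: [1.5, 1.0, -0.2]
grip_width: 0.999
```

```bash
python3 - <<'E'
from h import *
H=np.array([510.9,13.05,0]);u=np.array([-np.sin(np.radians(23)),np.cos(np.radians(23)),0])
print(telemetry.sense()["joints"].round(2),pose()[1])
go(H+u*(-3.1-95)+[0,0,66],tilt(23,60))
go(H+u*(-3.1)+[0,0,10.75],tilt(23,60))
p=eyes.capture("wrist")
for sx in (-1,1):
  for z in (0,42): print(proj(p,H+u*-31.5+sx*31.5*np.array([.9205,.3907,0])+[0,0,z]).round())
save(p,"v14",f=1)
E
```

```text
[-0.58  0.87  1.12  0.57  2.05 -0.97] [547.85542452 -75.75939691 160.45453953]
shift [-0.689  0.005  0.38 ] turn [-0.003  0.001  0.003] t 31.2
shift [-0.692  0.007  1.296] turn [-0.003  0.001  0.003] t 31.2
[291. 292.]
[288. 271.]
[355. 292.]
[358. 271.]
```

View pics/v14.png

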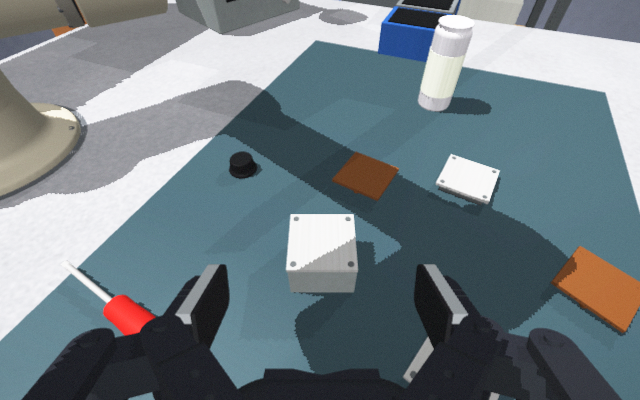

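The box is dead centre, with corners as predicted at (288,271) and (358,271). The way in is clear, so I'll approach and grip.

Emit:
{"fn": "drive_tool", "kwargs": {
  "series": "-0.4 0.005 0 0 0 0 1; -0.69 0.005 0.2 0 0 0 1; -0.69 0.005 0.38 0 0 0 1; -0.69 0.005 0.38 0 0 0 1; -0.69 0.005 0.38 0 0 0 1; -0.69 0.005 0.38 0 0 0 1"
}}

```text
time_s: 31.85
eef_pos: [550.4, -77.9, 68.5]
ee_rot: [-0.414, 0.477, 0.725, 0.275]
force: [0.2, 0.2, -0.6]
grip_width: 0.998
```

```bash
python3 - <<'E'
from h import *
H=np.array([510.9,13.05,0]);u=np.array([-np.sin(np.radians(23)),np.cos(np.radians(23)),0])
go(H+u*(-3.1)+[0,0,11],tilt(23,60)); print(pose()[1],telemetry.sense()["force"])
E
```

```text
shift [-0.008 -0.007  0.933] turn [-0.002  0.014  0.009] t 31.9
[550.44405893 -77.8744196   68.50236859] [ 0.17188664  0.1961715  -0.59563227]
```

Emit:
{"fn": "drive_tool", "kwargs": {
  "series": "-0.012 -0.007 0.3 0 0.01 0.005 1; -0.012 -0.007 0.6 0 0.01 0.005 1; -0.012 -0.007 0.8 0 0.01 0.005 1; -0.012 -0.007 0.9 0 0.01 0.005 1; -0.012 -0.007 0.933 0 0.01 0.005 1; -0.012 -0.007 0.933 0 0.01 0.005 1"
}}

```text
time_s: 32.45
eef_pos: [512.9, 9.3, 11.2]
ee_rot: [-0.415, 0.477, 0.724, 0.276]
force: [0.8, -0.6, 0.2]
grip_width: 1.001
```

```bash
python3 - <<'E'
from h import *
H=np.array([510.9,13.05,0]);u=np.array([-np.sin(np.radians(23)),np.cos(np.radians(23)),0])
go(H+u*(-3.1)+[0,0,11],tilt(23,60)); print(pose()[1],telemetry.sense()["force"])
E
```

```text
shift [ 0.003 -0.003  0.009] turn [-0.     0.007  0.006] t 32.5
[512.8525605    9.31303404  11.16418864] [ 0.76970993 -0.6380158   0.17264568]
```

Emit:
{"fn": "drive_tool", "kwargs": {
  "series": "0 0 0 0 0 0 0.68; 0 0 0 0 0 0 0.68; 0 0 0 0 0 0 0.68; 0 0 0 0 0 0 0.68; 0 0 0 0 0 0 0.68; 0 0 0 0 0 0 0.6; 0 0 0 0 0 0 0.6; 0 0 0 0 0 0 0.6",
  "newtons": 50
}}

```text
time_s: 33.25
eef_pos: [513.5, 8.4, 11.9]
ee_rot: [-0.414, 0.478, 0.724, 0.276]
force: [1.2, -5.4, 5.2]
grip_width: 0.729
```

```bash
python3 - <<'E'
from h import *
s,q,r=pose(); print(q,s["force"],s["grip_width"])
go(q+[0,0,110],tilt(23,60))
E
```

```text
[513.54805306   8.44752786  11.89451997] [ 1.23455391 -5.42019738  5.20541957] 0.7285934609727995
shift [ 0.792  0.004 -0.462] turn [0.003 0.01  0.008] t 33.2
```

Lift slowly, then check with the wrist camera numerically before turning.

Emit:
{"fn": "drive_tool", "kwargs": {
  "series": "0.1 0 -0.06 0 0 0 0.6; 0.2 0 -0.12 0 0 0 0.6; 0.35 0 -0.2 0 0 0 0.6; 0.5 0 -0.29 0 0 0 0.6; 0.65 0 -0.38 0 0 0 0.6; 0.79 0 -0.46 0 0 0 0.6; 0.79 0 -0.46 0 0 0 0.6"
}}

```text
time_s: 33.95
eef_pos: [513.8, 8.1, 124.1]
ee_rot: [-0.412, 0.477, 0.725, 0.276]
force: [-0.9, 0.4, -2.9]
grip_width: 0.725
```

```bash
python3 - <<'E'
from h import *
s,q,r=pose(); print(q,s["force"],s["grip_width"],s["joints"].round(2))
p=eyes.capture("wrist"); save(p,"v15",(120,130,520,400),1.5)
E
```

```text
[513.82175603   8.06299103 124.07565112] [-0.85969512  0.36061731 -2.92669535] 0.7254926211162761 [-0.5   0.79  1.38  0.59  1.85 -1.01]
```

View pics/v15.png

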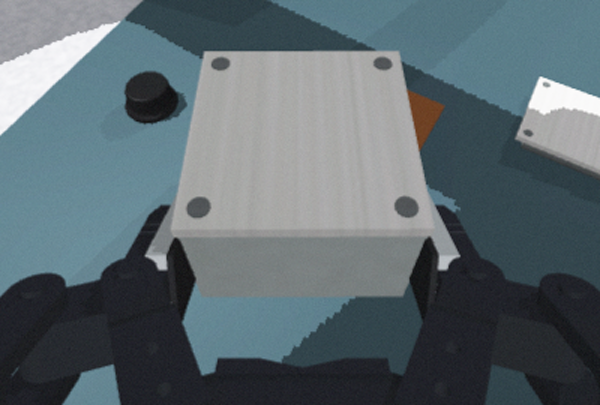

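Emit:
{"fn": "drive_tool", "kwargs": {
  "series": "0 0 0 0 -0.2 0 0.6; 0 0 0 0 -0.4 0 0.6; 0 0 0 0 -0.6 0 0.6; 0 0 0 0 -0.8 0 0.6; 0 0 0 0 -0.8 0 0.6"
}}

```text
time_s: 34.5
eef_pos: [513.0, 9.3, 122.9]
ee_rot: [-0.261, 0.522, 0.793, 0.175]
force: [0.3, 0.2, -2.1]
grip_width: 0.729
```

Emit:
{"fn": "drive_tool", "kwargs": {
  "series": "0 0 0 0 -0.2 0 0.6; 0 0 0 0 -0.4 0 0.6; 0 0 0 0 -0.6 0 0.6; 0 0 0 0 -0.8 0 0.6; 0 0 0 0 -0.8 0 0.6"
}}

```text
time_s: 35.0
eef_pos: [512.1, 10.7, 122.5]
ee_rot: [-0.099, 0.546, 0.829, 0.068]
force: [-0.4, -0.0, -3.8]
grip_width: 0.729
```

Emit:
{"fn": "drive_tool", "kwargs": {
  "series": "0 0 0 0 -0.2 0 0.6; 0 0 0 0 -0.4 0 0.6; 0 0 0 0 -0.6 0 0.6; 0 0 0 0 -0.8 0 0.6; 0 0 0 0 -0.8 0 0.6"
}}

```text
time_s: 35.5
eef_pos: [510.7, 11.6, 120.9]
ee_rot: [0.064, 0.548, 0.833, -0.043]
force: [0.2, -0.4, -2.8]
grip_width: 0.728
```

```bash
python3 - <<'E'
from h import *
s,q,r=pose(); print(q,s["force"],s["grip_width"],s["joints"].round(2))
go([513.5,8,42],tilt(23,-30))
E
```

```text
[510.6836719   11.61732891 120.93128373] [ 0.15091744 -0.35923743 -2.80568858] 0.7277144211981248 [-0.14  0.38  1.73 -0.16  0.96 -0.46]
shift [0.065 0.01  0.656] turn [ 0.002 -0.738  0.01 ] t 35.5
```

Emit:
{"fn": "drive_tool", "kwargs": {
  "series": "0 0 0 0 -0.2 0 0.6; 0 0 0 0 -0.4 0 0.6; 0 0 0 0 -0.6 0 0.6; 0 0 0 0 -0.74 0 0.6; 0 0 0 0 -0.74 0 0.6; 0 0 0 0 -0.74 0 0.6"
}}

```text
time_s: 36.1
eef_pos: [510.5, 10.9, 120.2]
ee_rot: [0.214, 0.532, 0.807, -0.143]
force: [0.7, 0.5, -2.7]
grip_width: 0.723
```

```bash
python3 - <<'E'
from h import *
go([510.7,11.6,41],tilt(23,-30)); s,q,r=pose(); print(q,s["force"])
E
```

```text
shift [0.332 0.006 0.57 ] turn [-0.003 -0.006  0.008] t 36.1
[510.5097724   10.89603243 120.16413466] [ 0.74056929  0.45235865 -2.725232  ]
```

Emit:
{"fn": "drive_tool", "kwargs": {
  "series": "0.08 0 0.15 0 0 0 0.6; 0.17 0 0.3 0 0 0 0.6; 0.25 0.005 0.43 0 0 0 0.6; 0.31 0.005 0.53 0 0 0 0.6; 0.33 0.005 0.57 0 0 0 0.6; 0.33 0.005 0.57 0 0 0 0.6"
}}

```text
time_s: 36.7
eef_pos: [510.7, 10.5, 40.8]
ee_rot: [0.213, 0.533, 0.806, -0.144]
force: [-0.8, 0.6, -2.8]
grip_width: 0.732
```

Emit:
{"fn": "drive_tool", "kwargs": {
  "series": "0.005 0 0.01 0 0 0 0.6; 0.01 0 0.017 0 0 0 0.6; 0.01 0 0.017 0 0 0 0.6"
}}

```text
time_s: 37.0
eef_pos: [510.8, 10.4, 38.8]
ee_rot: [0.213, 0.533, 0.806, -0.143]
force: [-0.5, 0.4, -2.7]
grip_width: 0.727
```

Emit:
{"fn": "drive_tool", "kwargs": {
  "series": "0.005 0 0.01 0 0 0 0.6; 0.01 0 0.017 0 0 0 0.6; 0.01 0 0.017 0 0 0 0.6"
}}

```text
time_s: 37.3
eef_pos: [511.1, 10.4, 37.6]
ee_rot: [0.214, 0.533, 0.806, -0.144]
force: [-5.8, 1.6, 10.4]
grip_width: 0.726
```

Emit:
{"fn": "drive_tool", "kwargs": {
  "series": "-0.003 0 -0.006 0 0 0 0.6; -0.003 0 -0.006 0 0 0 1; -0.003 0 -0.006 0 0 0 1; -0.003 0 -0.006 0 0 0 1; -0.003 0 -0.006 0 0 0 1; -0.003 0 -0.3 0 0 0 1; -0.003 0 -0.6 0 0 0 1; -0.003 0 -0.95 0 0 0 1; -0.003 0 -0.95 0 0 0 1"
}}

```text
time_s: 38.2
eef_pos: [490.8, 64.4, 140.9]
ee_rot: [0.217, 0.532, 0.806, -0.141]
force: [0.1, 0.3, -1.4]
grip_width: 1.002
```

```bash
python3 - <<'E'
from h import *
s,q,r=pose(); print(q,s["force"])
u=np.array([-np.sin(np.radians(23)),np.cos(np.radians(23)),0]); C=np.array([511.1,10.4,0])
p=eyes.capture("wrist"); sd=eyes.capture("side")
a=cv2.resize(p["frame"],(480,300)); f=sd["frame"][140:260,230:422]; b=cv2.resize(f,(480,300),interpolation=cv2.INTER_CUBIC)
cv2.imwrite("pics/v16.png",np.vstack([a,b])[:,:,::-1])
# predicted upper face of the box on edge
for pp in (p,sd): print([proj(pp,C+u*a+np.array([u[1],-u[0],0])*b*31.5+[0,0,63]).round().tolist() for a,b in ((-11.9,-1),(-11.9,1),(34.1,1),(34.1,-1))])
for k,pp in (("housing",p),("housing",sd),("plate_a",p),("plate_a",sd)): print(k,[([round(x) for x in d["rect"]],round(d["confidence"],2)) for d in nets.spot_in(k,pp)])
E
```

```text
[490.75407354  64.40661547 140.88159577] [ 0.10239202  0.27407168 -1.37578084]
[[280.0, 229.0], [358.0, 229.0], [364.0, 190.0], [274.0, 190.0]]
[[304.0, 214.0], [317.0, 196.0], [300.0, 189.0], [285.0, 207.0]]
housing [([270, 189, 363, 231], 0.82), ([279, 310, 298, 324], 0.3)]
housing [([287, 190, 319, 230], 0.62)]
plate_a [([366, 281, 414, 313], 0.86), ([547, 5, 640, 87], 0.75), ([375, 209, 460, 262], 0.72), ([555, 153, 640, 220], 0.67), ([339, 1, 488, 82], 0.66), ([274, 134, 358, 191], 0.64)]
plate_a [([254, 176, 291, 199], 0.69), ([409, 212, 446, 242], 0.68), ([286, 147, 318, 168], 0.65), ([226, 116, 239, 144], 0.62), ([352, 147, 382, 169], 0.59), ([286, 188, 300, 228], 0.43)]
```

View pics/v16.png

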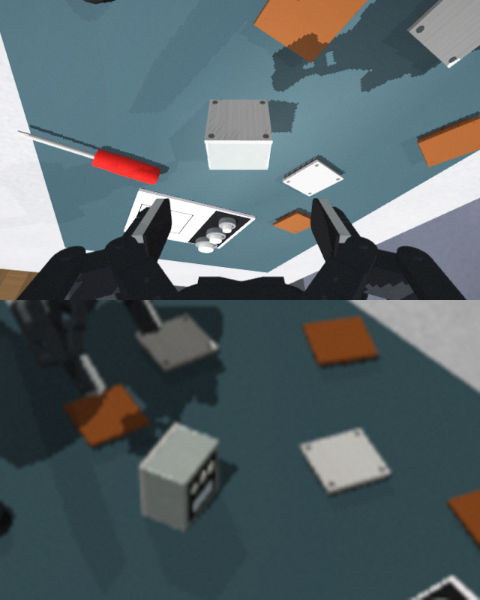

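The box stands on edge: the net's housing rect (270–363, 189–231) matches the prediction of (274–364, 190–229), and the plate faces left, still on. That was my 16th and last view, so from here I check by nets and numbers. Next is the regrip from the right for the second quarter turn.

Emit:
{"fn": "drive_tool", "kwargs": {
  "series": "-0.16 0 -0.28 0 0 0 1; -0.33 0 -0.57 0 0.3 0 1; -0.33 0 -0.57 0 0.6 0 1; -0.33 0 -0.57 0 0.9 0 1; -0.33 0 -0.57 0 0.9 0 1"
}}

```text
time_s: 39.0
eef_pos: [490.4, 59.4, 214.3]
ee_rot: [0.027, 0.554, 0.832, -0.021]
force: [0.2, 0.1, -0.2]
grip_width: 1.0
```

Emit:
{"fn": "drive_tool", "kwargs": {
  "series": "-0.4 0 0 0 0.3 0 1; -0.8 0 0 0 0.6 0 1; -1 0 0 0 0.9 0 1; -1 0 0 0 0.9 0 1"
}}

```text
time_s: 39.4
eef_pos: [537.0, -55.8, 218.9]
ee_rot: [-0.163, 0.548, 0.814, 0.102]
force: [0.1, 0.9, -2.2]
grip_width: 1.0
```

```bash
cat >> h.py <<'E'
U=np.array([-np.sin(np.radians(23)),np.cos(np.radians(23)),0]); C=np.array([511.1,10.4,0])
E
python3 - <<'E'
from h import *
s,q,r=pose(); print(q,s["joints"].round(2))
go(C-76.2*U+[0,0,140],tilt(23,60))
E
```

```text
[536.98448472 -55.77976901 218.85467074] [-0.44  0.49  1.33  0.25  1.62 -0.85]
shift [-0.287  0.026  0.592] turn [-0.002  1.322 -0.036] t 39.4
```

Emit:
{"fn": "drive_tool", "kwargs": {
  "series": "-0.15 0.01 0.3 0 0.3 -0.01 1; -0.28 0.026 0.59 0 0.6 -0.02 1; -0.28 0.026 0.59 0 0.7 -0.02 1; -0.28 0.026 0.59 0 0.7 -0.02 1"
}}

```text
time_s: 39.8
eef_pos: [539.7, -58.8, 137.5]
ee_rot: [-0.304, 0.519, 0.775, 0.194]
force: [-0.6, -0.0, -0.2]
grip_width: 1.001
```

Emit:
{"fn": "drive_tool", "kwargs": {
  "series": "0 0 0 0 0.3 -0.01 1; 0 0 0 0 0.62 -0.015 1; 0 0 0 0 0.62 -0.015 1; 0 0 0 0 0.62 -0.015 1"
}}

```text
time_s: 40.2
eef_pos: [539.7, -58.1, 137.5]
ee_rot: [-0.418, 0.48, 0.722, 0.271]
force: [-0.0, -0.4, 0.9]
grip_width: 1.001
```

```bash
python3 - <<'E'
from h import *
s,q,r=pose(); print(q,s["joints"].round(2))
p=eyes.capture("wrist"); print([([round(x) for x in d["rect"]],round(d["confidence"],2)) for d in nets.spot_in("housing",p)])
print([proj(p,C+U*a+np.array([U[1],-U[0],0])*b*31.5+[0,0,z]).round().tolist() for a,b,z in ((-11.9,-1,0),(-11.9,1,0),(-11.9,1,63),(-11.9,-1,63),(34.1,1,63),(34.1,-1,63))])
go(C-76.2*U+[0,0,77],tilt(23,60))
E
```

```text
[539.70766017 -58.12420777 137.54015322] [-0.57  0.87  1.18  0.56  1.98 -0.99]
[([284, 205, 362, 284], 0.66)]
[[291.0, 283.0], [358.0, 283.0], [364.0, 245.0], [284.0, 245.0], [360.0, 201.0], [288.0, 201.0]]
shift [-0.452  0.006  0.245] turn [-0.01   0.009 -0.012] t 40.3
```

Emit:
{"fn": "drive_tool", "kwargs": {
  "series": "-0.25 0 0.1 -0.01 0.01 -0.01 1; -0.46 0.006 0.24 -0.01 0.01 -0.01 1; -0.46 0.006 0.24 -0.01 0.01 -0.01 1; -0.46 0.006 0.24 -0.01 0.01 -0.01 1; -0.46 0.006 0.24 -0.01 0.01 -0.01 1"
}}

```text
time_s: 40.8
eef_pos: [542.0, -60.8, 78.5]
ee_rot: [-0.416, 0.478, 0.723, 0.276]
force: [0.0, -0.1, -0.2]
grip_width: 1.004
```

```bash
python3 - <<'E'
from h import *
print(pose()[1]); go(C+19.1*U+[0,0,22],tilt(23,60))
E
```

```text
[541.97395708 -60.80535488  78.49604729]
shift [-0.002 -0.005  0.933] turn [0.001 0.006 0.002] t 40.8
```

Emit:
{"fn": "drive_tool", "kwargs": {
  "series": "-0.01 -0.005 0.3 0 0 0 1; -0.01 -0.005 0.6 0 0 0 1; -0.01 -0.005 0.8 0 0 0 1; -0.01 -0.005 0.9 0 0 0 1; -0.01 -0.005 0.93 0 0 0 1; -0.01 -0.005 0.93 0 0 0 1; -0.01 -0.005 0.93 0 0 0 0.68; -0.01 -0.005 0.93 0 0 0 0.68; -0.01 -0.005 0.93 0 0 0 0.68; -0.01 -0.005 0.93 0 0 0 0.68; -0.01 -0.005 0.93 0 0 0 0.6; -0.01 -0.005 0.93 0 0 0 0.6; -0.01 -0.005 0.93 0 0 0 0.6"
}}

```text
time_s: 42.1
eef_pos: [504.6, 26.3, 21.9]
ee_rot: [-0.415, 0.478, 0.723, 0.276]
force: [1.1, -4.9, 5.9]
grip_width: 0.726
```

```bash
python3 - <<'E'
from h import *
s,q,r=pose(); print(q,s["force"],s["grip_width"], "u",(q-C)@U+11.9); go(q+[0,0,110],tilt(23,60))
E
```

```text
[504.63664335  26.33009095  21.94433451] [ 1.1355578  -4.90617516  5.88579384] 0.7260461676883804 u 29.089160673097588
shift [ 0.792  0.002 -0.462] turn [0.003 0.009 0.003] t 42.1
```

Emit:
{"fn": "drive_tool", "kwargs": {
  "series": "0.1 0 -0.06 0 0 0 0.6; 0.2 0 -0.12 0 0 0 0.6; 0.35 0 -0.2 0 0 0 0.6; 0.5 0 -0.29 0 0 0 0.6; 0.65 0 -0.38 0 0 0 0.6; 0.79 0 -0.46 0 0 0 0.6; 0.79 0 -0.46 0 0 0 0.6"
}}

```text
time_s: 42.8
eef_pos: [505.1, 26.1, 134.1]
ee_rot: [-0.413, 0.478, 0.724, 0.276]
force: [0.1, 0.1, -2.2]
grip_width: 0.727
```

Emit:
{"fn": "drive_tool", "kwargs": {
  "series": "0 0 0 0 -0.2 0 0.6; 0 0 0 0 -0.4 0 0.6; 0 0 0 0 -0.6 0 0.6; 0 0 0 0 -0.8 0 0.6; 0 0 0 0 -0.8 0 0.6"
}}

```text
time_s: 43.3
eef_pos: [504.8, 27.1, 134.9]
ee_rot: [-0.26, 0.523, 0.793, 0.175]
force: [0.6, 0.4, -2.7]
grip_width: 0.73
```

Emit:
{"fn": "drive_tool", "kwargs": {
  "series": "0 0 0 0 -0.2 0 0.6; 0 0 0 0 -0.4 0 0.6; 0 0 0 0 -0.6 0 0.6; 0 0 0 0 -0.8 0 0.6; 0 0 0 0 -0.8 0 0.6"
}}

```text
time_s: 43.8
eef_pos: [503.9, 28.4, 134.6]
ee_rot: [-0.098, 0.546, 0.829, 0.068]
force: [0.6, 0.2, -3.1]
grip_width: 0.726
```

Emit:
{"fn": "drive_tool", "kwargs": {
  "series": "0 0 0 0 -0.2 0 0.6; 0 0 0 0 -0.4 0 0.6; 0 0 0 0 -0.6 0 0.6; 0 0 0 0 -0.8 0 0.6; 0 0 0 0 -0.8 0 0.6"
}}

```text
time_s: 44.3
eef_pos: [502.6, 29.3, 133.2]
ee_rot: [0.065, 0.549, 0.832, -0.043]
force: [-0.5, 1.2, -2.6]
grip_width: 0.726
```

```bash
python3 - <<'E'
from h import *
s,q,r=pose(); print(q,s["force"],s["grip_width"],s["joints"].round(2))
go(q,tilt(23,-30))
# station pose from the top picture: white slab and outlined square, in the slab plane z=6
t=eyes.capture("top"); h=cv2.cvtColor(t["frame"],cv2.COLOR_RGB2HSV)
m=((h[:,:,1]<40)&(h[:,:,2]>140)); m[:165]=0;m[275:]=0;m[:,:395]=0;m[:,485:]=0
for b in blobs(t,m,6,500): print(*b)
for n in ("key_small_top","key_medium_top","key_large_top"):
  for d in nets.spot_in(n,t)[:2]: l,tt,rr,bb=d["rect"]; print(n,[round(x,1) for x in d["rect"]],world(t,(l+rr)/2,(tt+bb)/2,28).round(1))
g=cv2.GaussianBlur(cv2.cvtColor(t["frame"],cv2.COLOR_RGB2GRAY),(0,0),0.7)[195:270,400:480]; print(g[::3,::3])
E
```

```text
[502.59356221  29.34788717 133.19271039] [-0.54862694  1.22152836 -2.62527103] 0.7258185342807093 [-0.1   0.35  1.73 -0.16  0.99 -0.42]
shift [0. 0. 0.] turn [ 0.004 -0.734  0.007] t 44.3
[439. 207.] [ 518.3 -281.5  176.9  221.7   85.9] [ 480.8 -278.8]
key_medium_top [431.5, 185.8, 444.3, 194.5] [ 580.8 -280.4   28. ]
[[ 77  84 105  29  33  74  93  68  29  28  28  77 116 136 128  86  30  48
  110 147 194 198 162  98 117  70  73]
 [ 76  85 108  30  29  29  31  28  29  28  29  33  61  84  68  34  26  30
   73 113 123 125 101  60 118  72  74]
 [ 75  86 124  44  39  37  37  35  30  33  29  28  30  30  31  30  29  28
   29  55  67  60  36  50 125  73  75]
 [ 76  84 181 180 168 167 158 152 147 143 139 124 117 106  98  93  86  81
   74  65  57  48  48  62 128  75  76]
 [ 75  86 189 192 191 191 191 191 191 190 188 188 187 186 186 186 187 185
  184 182 180 176 177 174 134  75  73]
 [ 74  88 190 193 191 192 191 192 191 190 188 189 189 188 187 189 189 188
  190 190 191 188 190 187 134  76  75]
 [ 74  93 190 193 191 192 190 189 190 189 187 189 189 188 188 188 189 187
  190 189 191 189 190 188 13
[... 1345 characters left out ...]
 190 191 145  76  77]
 [ 75 120 186 190 191 192 184 163 167 166 166 166 166 174 172 173 170 172
  173 175 192 193 190 192 146  77  78]
 [ 75 109 170 174 178 180 180 181 182 184 187 188 191 192 192 192 188 186
  186 189 193 194 191 192 148  78  77]
 [ 74  76  79  82  82  87  90  95  99 105 110 113 119 128 137 146 148 155
  161 161 168 174 177 183 140  78  77]
 [ 74  75  75  77  78  74  74  75  75  75  74  74  73  75  74  73  74  76
   77  81  82  82  83  86  81  77  76]
 [ 76  74  75  75  76  77  76  73  76  74  75  74  75  73  74  74  75  72
   74  75  77  77  77  76  76  77  76]
 [ 74  75  75  76  74  75  73  75  75  75  75  75  75  74  74  74  74  74
   73  74  75  74  76  76  76  76  76]]
```

```bash
python3 - <<'E'
from h import *
t=eyes.capture("top")
b=world(t,438.7,234.2,6); print("bed",b.round(1))
h=cv2.cvtColor(t["frame"],cv2.COLOR_RGB2HSV)
for a in (-4,-5): x=np.array([np.cos(np.radians(a)),np.sin(np.radians(a)),0]);y=np.array([-x[1],x[0],0]); print([(b+115*x+k*y).round().tolist() for k in (-56,0,56)],[proj(t,b+115*x+k*y+[0,0,22]).round(1).tolist() for k in (-56,0,56)])
# white caps
m=((h[:,:,1]<45)&(h[:,:,2]>150)); m[:175]=0;m[203:]=0;m[:,:408]=0;m[:,470:]=0
for q in blobs(t,m,28,10): print(*q)
E
```

```text
bed [ 468.6 -280.1    6. ]
[[579.0, -344.0, 6.0], [583.0, -288.0, 6.0], [587.0, -232.0, 6.0]] [[462.4, 190.2], [440.8, 189.1], [419.3, 188.1]]
[[578.0, -346.0, 6.0], [583.0, -290.0, 6.0], [588.0, -234.0, 6.0]] [[463.2, 190.6], [441.6, 189.2], [420.0, 187.8]]
[440. 190.] [ 582.4 -287.1   23.7   23.9   88.9] [ 582.4 -286.3]
[419. 188.] [ 587.4 -230.3   13.    16.1   86.7] [ 586.6 -230.3]
[462. 190.] [ 579.3 -342.3   32.6   32.5   41.7] [ 578.7 -342.6]
[439. 176.] [ 619.6 -284.4  159.2    6.4   86.1] [ 617.7 -309.7]
```

Emit:
{"fn": "drive_tool", "kwargs": {
  "series": "0 0 0 0 -0.2 0 0.6; 0 0 0 0 -0.4 0 0.6; 0 0 0 0 -0.6 0 0.6; 0 0 0 0 -0.73 0 0.6; 0 0 0 0 -0.73 0 0.6; 0 0 0 0 -0.73 0 0.6"
}}

```text
time_s: 45.15
eef_pos: [504.1, 27.3, 134.1]
ee_rot: [0.216, 0.533, 0.806, -0.141]
force: [0.8, 0.5, -2.4]
grip_width: 0.732
```

```bash
python3 - <<'E'
from h import *
s,q,r=pose(); go(np.array([492,-75,134]),tilt(14,-30)); go(np.array([467,-288,120]),tilt(-4.5,-30))
E
```

```text
shift [-0.647 -0.427  0.37 ] turn [ 0.163 -0.007  0.27 ] t 45.1
shift [-1.937 -1.314  1.24 ] turn [ 0.485 -0.008  0.83 ] t 45.1
```

Emit:
{"fn": "drive_tool", "kwargs": {
  "series": "-0.16 -0.1 0.09 0.12 0 0.2 0.6; -0.32 -0.21 0.18 0.24 0 0.41 0.6; -0.48 -0.32 0.27 0.36 0 0.62 0.6; -0.65 -0.43 0.37 0.485 0 0.83 0.6; -0.65 -0.43 0.37 0.485 0 0.83 0.6"
}}

```text
time_s: 45.65
eef_pos: [492.3, -78.6, 134.4]
ee_rot: [0.173, 0.712, 0.654, -0.189]
force: [-0.5, 0.3, -3.0]
grip_width: 0.734
```

```bash
python3 - <<'E'
from h import *
s,q,r=pose(); print(q,s["force"],s["joints"].round(2)); go(np.array([467,-288,120]),tilt(-4.5,-30))
E
```

```text
[492.30069048 -78.6354069  134.40275995] [-0.53356883  0.31500334 -3.03641115] [-0.14  0.42  1.72 -0.6   1.06  0.26]
shift [-1.466 -0.06   0.974] turn [-0.008 -0.011 -0.012] t 45.6
```

Emit:
{"fn": "drive_tool", "kwargs": {
  "series": "-0.2 0 0.13 0 0 0 0.6; -0.4 -0.02 0.26 0 0 0 0.6; -0.6 -0.03 0.39 0 0 0 0.6; -0.74 -0.03 0.48 0 0 0 0.6; -0.74 -0.03 0.48 0 0 0 0.6"
}}

```text
time_s: 46.15
eef_pos: [479.2, -185.7, 128.5]
ee_rot: [0.172, 0.713, 0.653, -0.189]
force: [0.1, 0.4, -2.3]
grip_width: 0.731
```

Emit:
{"fn": "drive_tool", "kwargs": {
  "series": "-0.2 0 0.13 0 0 0 0.6; -0.4 -0.02 0.26 0 0 0 0.6; -0.6 -0.03 0.39 0 0 0 0.6; -0.72 -0.03 0.48 0 0 0 0.6; -0.72 -0.03 0.48 0 0 0 0.6; -0.72 -0.03 0.48 0 0 0 0.6"
}}

```text
time_s: 46.75
eef_pos: [466.5, -288.0, 121.1]
ee_rot: [0.172, 0.713, 0.653, -0.188]
force: [-0.9, 0.2, -2.2]
grip_width: 0.729
```

```bash
python3 - <<'E'
from h import *
s,q,r=pose(); print(q,s["force"],s["joints"].round(2)); go(np.array([467,-288,30]),tilt(-4.5,-30))
E
```

```text
[ 466.49770506 -288.0249352   121.08438331] [-0.93788929  0.22426115 -2.20100311] [-0.56  0.43  1.74 -0.64  0.83 -0.07]
shift [0.375 0.004 0.66 ] turn [-0.011 -0.015 -0.018] t 46.8
```

Emit:
{"fn": "drive_tool", "kwargs": {
  "series": "0.07 0 0.13 0 0 0 0.6; 0.15 0 0.26 0 0 0 0.6; 0.22 0 0.4 -0.01 -0.01 -0.01 0.6; 0.3 0 0.53 -0.01 -0.015 -0.015 0.6; 0.35 0.003 0.61 -0.01 -0.015 -0.015 0.6; 0.375 0.004 0.66 -0.01 -0.015 -0.015 0.6; 0.375 0.004 0.66 -0.01 -0.015 -0.015 0.6"
}}

```text
time_s: 47.45
eef_pos: [467.0, -287.6, 29.7]
ee_rot: [0.175, 0.71, 0.655, -0.19]
force: [0.2, 0.5, -2.4]
grip_width: 0.727
```

Emit:
{"fn": "drive_tool", "kwargs": {
  "series": "0.006 0 0.012 0 0 0 0.6; 0.012 0 0.022 0 0 0 0.6; 0.012 0 0.022 0 0 0 0.6"
}}

```text
time_s: 47.75
eef_pos: [467.2, -287.7, 27.0]
ee_rot: [0.176, 0.71, 0.655, -0.19]
force: [0.8, -0.1, -2.6]
grip_width: 0.727
```

Emit:
{"fn": "drive_tool", "kwargs": {
  "series": "0.004 0 0.008 0 0 0 0.6; 0.008 0 0.015 0 0 0 0.6; 0.008 0 0.015 0 0 0 0.6"
}}

```text
time_s: 48.05
eef_pos: [467.1, -287.8, 24.9]
ee_rot: [0.176, 0.71, 0.655, -0.19]
force: [-0.5, 0.8, -3.6]
grip_width: 0.727
```

Emit:
{"fn": "drive_tool", "kwargs": {
  "series": "0.004 0 0.008 0 0 0 0.6; 0.008 0 0.015 0 0 0 0.6; 0.008 0 0.015 0 0 0 0.6"
}}

```text
time_s: 48.35
eef_pos: [467.6, -288.4, 24.4]
ee_rot: [0.177, 0.709, 0.655, -0.191]
force: [-3.1, 3.6, 9.8]
grip_width: 0.728
```

```bash
python3 - <<'E'
from h import *
s,q,r=pose(); print(q,s["force"],s["wrist_torque"])
sd=eyes.capture("side")
for n in ("housing","plate_a"): print(n,[([round(x) for x in d["rect"]],round(d["confidence"],2)) for d in nets.spot_in(n,sd)])
# expected silhouette of box on station: top corners z=52, bottom z=6
c=np.array([467.8,-278.3,0]);a=np.radians(-4.5);x=np.array([np.cos(a),np.sin(a),0]);y=np.array([-x[1],x[0],0])
P=np.array([proj(sd,c+31.5*(i*x+j*y)+[0,0,z]) for i in(-1,1) for j in(-1,1) for z in(6,52)]); print("expect",P.min(0).round(),P.max(0).round())
E
```

```text
[ 467.55207569 -288.40460757   24.38041986] [-3.11360381  3.61468686  9.82278574] [-0.18038909  0.78305838 -0.27719337]
housing []
plate_a [([254, 177, 288, 198], 0.83), ([358, 148, 383, 166], 0.72), ([409, 213, 448, 244], 0.64), ([328, 248, 468, 370], 0.29)]
expect [357. 283.] [406. 336.]
```

Emit:
{"fn": "drive_tool", "kwargs": {
  "series": "-0.002 0 -0.004 0 0 0 0.6; -0.002 0 -0.004 0 0 0 1; -0.002 0 -0.004 0 0 0 1; -0.002 0 -0.004 0 0 0 1; -0.002 0 -0.004 0 0 0 1; -0.002 0 -0.1 0 0 0 1; -0.002 0 -0.4 0 0 0 1; -0.002 0 -0.8 0 0 0 1; -0.002 0 -0.95 0 0 0 1; -0.002 0 -0.95 0 0 0 1"
}}

```text
time_s: 49.5
eef_pos: [473.3, -230.7, 126.2]
ee_rot: [0.179, 0.709, 0.655, -0.189]
force: [0.0, -0.2, -0.6]
grip_width: 1.002
```

```bash
python3 - <<'E'
from h import *
s,q,r=pose(); print(q,s["force"],s["grip_width"])
c=np.array([467.8,-278.7,0]);a=np.radians(-4.5);x=np.array([np.cos(a),np.sin(a),0]);y=np.array([-x[1],x[0],0])
for n in ("wrist","side","top"):
  p=eyes.capture(n); print(n,[([round(v) for v in d["rect"]],round(d["confidence"],2)) for d in nets.spot_in("housing",p)])
  P=np.array([proj(p,c+31.5*(i*x+j*y)+[0,0,z]) for i in(-1,1) for j in(-1,1) for z in(6,52)]); print("expect",P.min(0).round(),P.max(0).round())
  h=cv2.cvtColor(p["frame"],cv2.COLOR_RGB2HSV)
  if n=="wrist":
    l,t=np.maximum(P.min(0).astype(int)-25,0); rr,bb=P.max(0).astype(int)+25
    print(l,t); print(cv2.cvtColor(p["frame"],cv2.COLOR_RGB2GRAY)[t:bb:6,l:rr:6])
go(np.array([560,-230,150]),down(np.radians(-4.5)))
E
```

```text
[ 473.31701521 -230.66646309  126.20398168] [ 0.02965964 -0.23411443 -0.56729082] 1.0020906134363428
wrist [([272, 146, 366, 242], 0.93)]
expect [274. 143.] [366. 239.]
249 118
[[246 246 246 246 246 245 245 245 245 244 244 244 244 244 244 245 243 245
  244 245 246 245 246 247]
 [244  29  26  25  24  26  23  31  26  26  26  69  68  70  67 124 123 125
  125 123 183 183  60 245]
 [245 127 243 244 243 242 244 243 241 242 188 241 241 241 241 190 242 241
  242 242 243 213  31 242]
 [245 237 244 245 244 245 244 236 151 150 150 152 153 155 156 158 153 157
  156 154 159 159  62 159]
 [245 244 243 244 243 126 103  99  96  91  93  97  93  97  94  92  94  95
   93 156 155 157 125 160]
 [243 242 167 242 241  79  78  79  78  78  81  76  77  78  78  78  78  77
   76 152 153 152 153 156]
 [245 245  32 246 245  75  74  77  77  78  79  77  79  80  82  75  77  81
   82 154 154 149 149 154]
 [242 243 110 243 241  79  79  76  80  76  82  78  78  79  80  77  77  79
   77 150 153 103 154 234]
 [243 244 231 242 235  80  81  81  75  79  78  78  77  82  75  77  79  79
   78 108 155  20 158 243]
 [185 243 242 
[... 1099 characters left out ...]
 74  76  74  79  75  76  76  78  77  76  79  79  80  81  77  82  82  84
   83  84  81  83  83  82]
 [ 74  74  77  79  76  72  78  77  78  79  77  72  79  78  79  79  84  82
   83  84  82  82  82  82]
 [ 75  74  73  75  76  75  74  73  80  76  73  75  80  81  79  79  82  80
   82  81  83  80  84  82]
 [ 74  70  74  73  75  69  69  73  73  75  71  74  75  83  82  83  81  85
   79  82  80  83  82  83]
 [ 69  69  69  73  69  71  75  70  73  77  73  72  74  81  84  82  80  82
   80  80  81  80  81  80]]
side [([359, 285, 406, 334], 0.81)]
expect [357. 283.] [406. 337.]
top [([428, 218, 454, 248], 0.94)]
expect [426. 219.] [455. 247.]
shift [-0.053  0.734 -0.239] turn [-0.003  1.05  -0.002] t 49.8
```

The box stands on the bed. The net's rects match the predictions in all three cameras, and the labelled closed face is up. Next are the keys, small, then medium, then large.

Emit:
{"fn": "drive_tool", "kwargs": {
  "series": "-0.1 0.2 -0.2 0 0.3 0 0.3; -0.1 0.5 -0.24 0 0.6 0 0; -0.05 0.73 -0.24 0 0.9 0 0; -0.05 0.73 -0.24 0 1 0 0; -0.05 0.73 -0.24 0 1 0 0"
}}

```text
time_s: 50.3
eef_pos: [559.1, -231.4, 148.6]
ee_rot: [0.007, 0.736, 0.677, -0.01]
force: [-0.0, -0.4, 0.3]
grip_width: 0.143
```

```bash
python3 - <<'E'
from h import *
s,q,r=pose(); print(q,s["grip_width"])
p=eyes.capture("wrist")
for n in ("key_small_top","key_medium_top","key_large_top"):
  for d in nets.spot_in(n,p)[:2]: l,t,rr,b=d["rect"]; print(n,[round(v) for v in d["rect"]],round(d["confidence"],2),world(p,(l+rr)/2,(t+b)/2,28).round(1))
h=cv2.cvtColor(p["frame"],cv2.COLOR_RGB2HSV); m=((h[:,:,1]<40)&(h[:,:,2]>200))
for q in blobs(p,m,28,80): 
  if q[1][2]<60: print(*q)
go([586,-229.5,45],down(np.radians(-4.5)))
E
```

```text
[ 559.12715549 -231.37124258  148.57667874] 0.1433989334401438
key_small_top [346, 174, 365, 196] 0.79 [ 586.4 -227.2   28. ]
key_medium_top [337, 227, 370, 259] 0.89 [ 582.3 -280.7   28. ]
key_large_top [214, 207, 246, 210] 0.16 [ 478.6 -239.6   28. ]
[219. 275.] [ 456.8 -303.5   15.    39.3   85.3] [ 456.9 -303.5]
[273. 270.] [ 506.4 -301.1   21.5   10.    64.9] [ 505.6 -302.8]
[234. 250.] [ 475.4 -279.    12.3   11.6   80.5] [ 475.3 -278.9]
[216. 250.] [ 458.9 -277.7   12.1   12.7   85.3] [ 458.9 -277.5]
[198. 250.] [ 442.3 -276.3   12.6   12.    39.4] [ 442.5 -276.2]
[353. 246.] [ 582.4 -283.1   21.4   24.4   41. ] [ 582.4 -282.8]
[354. 186.] [ 585.4 -228.4   15.4   16.    40.4] [ 585.7 -228.2]
shift [0.036 0.225 0.871] turn [-0.004  0.052 -0.002] t 50.5
```

Emit:
{"fn": "drive_tool", "kwargs": {
  "series": "0.04 0.223 0 0 0.05 0 0; 0.04 0.223 0.3 0 0.05 0 0; 0.04 0.223 0.6 0 0.05 0 0; 0.04 0.223 0.85 0 0.05 0 0; 0.04 0.223 0.85 0 0.05 0 0; 0.04 0.223 0.85 0 0.05 0 0"
}}

```text
time_s: 51.1
eef_pos: [586.1, -228.7, 48.5]
ee_rot: [0.0, 0.734, 0.679, -0.001]
force: [0.2, 0.1, 0.7]
grip_width: 0.0
```

```bash
python3 - <<'E'
from h import *
s,q,r=pose(); print(q,s["grip_width"],s["force"]); go([585.8,-228.7,21.5],down(np.radians(-4.5)))
E
```

```text
[ 586.11052416 -228.66678179   48.54898742] 0.0002789057572905173 [0.23539227 0.1060427  0.66985632]
shift [-0.    -0.002  0.225] turn [-0.003  0.003 -0.   ] t 51.1
```

Emit:
{"fn": "drive_tool", "kwargs": {
  "series": "0 -0.002 0.08 0 0 0 0; 0 -0.002 0.15 0 0 0 0; 0 -0.002 0.18 0 0 0 0; 0 -0.002 0.2 0 0 0 0; 0 -0.002 0.22 0 0 0 0; 0 -0.002 0.225 0 0 0 0; 0 -0.002 0.225 0 0 0 0; 0 -0.002 0.225 0 0 0 0"
}}

```text
time_s: 51.9
eef_pos: [585.9, -228.6, 22.1]
ee_rot: [0.0, 0.734, 0.679, -0.001]
force: [-2.7, 2.2, 5.9]
grip_width: 0.001
```

Emit:
{"fn": "drive_tool", "kwargs": {
  "series": "0 0 -0.1 0 0 0 0; 0 0 -0.23 0 0 0 0; -0.2 0.003 -0.23 0 0 0 0; -0.462 0.006 -0.23 0 0 0 0; -0.462 0.006 -0.23 0 0 0 0; -0.462 0.006 -0.23 0 0 0 0; -0.462 0.006 -0.23 0 0 0 0"
}}

```text
time_s: 52.6
eef_pos: [582.4, -283.2, 50.3]
ee_rot: [0.0, 0.734, 0.679, -0.001]
force: [-0.3, 0.9, -1.1]
grip_width: 0.0
```

```bash
python3 - <<'E'
from h import *
s,q,r=pose(); print(q,s["force"]); go([582.2,-284.2,21.5],down(np.radians(-4.5)))
p=eyes.capture("wrist")
h=cv2.cvtColor(p["frame"],cv2.COLOR_RGB2HSV); m=((h[:,:,1]<40)&(h[:,:,2]>200))
for q in blobs(p,m,28,80): 
  if q[1][2]<60: print(*q)
E
```

```text
[ 582.43460131 -283.15293277   50.2559981 ] [-0.3459179   0.92241845 -1.05843263]
shift [-0.008 -0.001  0.24 ] turn [-0.002  0.003  0.001] t 52.6
[321. 345.] [ 576.  -348.9    8.4    5.6   85.6] [ 575.9 -349.1]
[ 96. 297.] [ 446.6 -304.3   15.1   41.6   85.6] [ 446.6 -304.2]
[206. 287.] [ 510.5 -300.9   16.7   19.6   85.6] [ 512.5 -303. ]
[116. 254.] [ 466.2 -278.    13.1   13.6   85.5] [ 466.2 -277.8]
[ 85. 254.] [ 448.6 -276.5   13.1   13.5   29.7] [ 448.8 -276.4]
[ 54. 254.] [ 431.3 -275.2   13.3   13.3   28.5] [ 431.3 -275.1]
[315. 245.] [ 576.6 -279.9   15.1   13.1   18.2] [ 577.1 -279.5]
[388. 263.] [ 617.9 -296.5   51.6    5.2   85.8] [ 618.  -295.4]
[124. 171.] [ 485.  -235.9   17.1   79.9   86.2] [ 475.8 -231.5]
[323. 150.] [ 585.9 -228.7   15.3   15.3   40. ] [ 585.9 -228.6]
[395. 145.] [ 622.7 -228.7   21.9    5.2   86.1] [ 622.4 -229.1]
```

Emit:
{"fn": "drive_tool", "kwargs": {
  "series": "-0.008 0 0.08 0 0 0 0; -0.008 0 0.16 0 0 0 0; -0.008 0 0.2 0 0 0 0; -0.008 0 0.22 0 0 0 0; -0.008 0 0.235 0 0 0 0; -0.008 0 0.24 0 0 0 0; -0.008 0 0.24 0 0 0 0; -0.008 0 0.24 0 0 0 0"
}}

```text
time_s: 53.45
eef_pos: [582.3, -283.6, 22.0]
ee_rot: [-0.0, 0.734, 0.679, -0.001]
force: [-3.5, 4.3, 6.9]
grip_width: 0.003
```

Emit:
{"fn": "drive_tool", "kwargs": {
  "series": "0 0 -0.1 0 0 0 0; 0 0 -0.23 0 0 0 0; -0.2 0.003 -0.23 0 0 0 0; -0.465 0.005 -0.23 0 0 0 0; -0.465 0.005 -0.23 0 0 0 0; -0.465 0.005 -0.23 0 0 0 0; -0.465 0.005 -0.23 0 0 0 0"
}}

```text
time_s: 54.15
eef_pos: [578.8, -338.6, 50.2]
ee_rot: [-0.0, 0.734, 0.679, -0.001]
force: [0.3, 0.5, -0.5]
grip_width: 0.002
```

```bash
python3 - <<'E'
from h import *
s,q,r=pose(); print(q,s["force"]); go([578,-340,21.5],down(np.radians(-4.5)))
p=eyes.capture("wrist")
h=cv2.cvtColor(p["frame"],cv2.COLOR_RGB2HSV); m=((h[:,:,1]<40)&(h[:,:,2]>200))
for q in blobs(p,m,28,80): 
  if q[1][2]<60: print(*q)
E
```

```text
[ 578.81634848 -338.58824957   50.18951545] [ 0.29953211  0.46508721 -0.46048508]
shift [-0.012 -0.006  0.239] turn [-0.003  0.002  0.003] t 54.1
[382. 260.] [ 606.5 -343.3   32.2   21.5   85.6] [ 613.3 -345.4]
[311. 243.] [ 570.9 -334.4   21.2   16.5   21.4] [ 571.2 -334.7]
[190. 210.] [ 506.3 -307.8   16.3   27.3   85.6] [ 510.  -310.4]
[ 67. 191.] [ 447.1 -295.5   15.8   41.8   85.6] [ 447.3 -295.2]
[322. 151.] [ 582.2 -284.5   23.8   23.5   53.1] [ 582.1 -284.3]
[ 88. 137.] [ 466.8 -268.9   13.2   13.8   85.6] [ 466.7 -268.8]
[ 53. 137.] [ 449.3 -267.6   13.3   13.8   85.6] [ 449.3 -267.4]
[ 18. 137.] [ 432.1 -266.1   13.5   13.4   68.3] [ 431.9 -266. ]
[396. 139.] [ 619.  -281.4   27.     5.3   85.9] [ 618.8 -282.5]
[103.  68.] [ 484.7 -240.8   12.8   79.9   86.1] [ 476.9 -238.1]
[400.  44.] [ 622.  -238.6   13.6    5.2   86.1] [ 621.3 -238.2]
[322.  28.] [ 585.9 -229.7   15.6   15.5   43.1] [ 585.9 -229.5]
```

Medium was pressed (6.9 N) and is back up. Next is the large key, after which I retreat.

Emit:
{"fn": "drive_tool", "kwargs": {
  "series": "-0.012 -0.004 0.08 0 0 0 0; -0.012 -0.004 0.16 0 0 0 0; -0.012 -0.004 0.2 0 0 0 0; -0.012 -0.004 0.22 0 0 0 0; -0.012 -0.004 0.235 0 0 0 0; -0.012 -0.004 0.24 0 0 0 0; -0.012 -0.004 0.24 0 0 0 0; -0.012 -0.004 0.24 0 0 0 0"
}}

```text
time_s: 55.0
eef_pos: [578.1, -339.4, 22.0]
ee_rot: [-0.001, 0.734, 0.68, -0.001]
force: [-3.8, 4.2, 7.7]
grip_width: -0.002
```

Emit:
{"fn": "drive_tool", "kwargs": {
  "series": "0 0 -0.2 0 0 0 0; 0 0 -0.5 0 0 0 0; 0 0 -0.95 0 0 0 0; 0 0 -0.95 0 0 0 0; 0 0 -0.95 0 0 0 0; 0 0 -0.95 0 0 0 0; 0 0 -0.95 0 0 0 0; 0 0 -0.95 0 0 0 0"
}}

```text
time_s: 55.8
eef_pos: [578.0, -339.2, 134.7]
ee_rot: [-0.002, 0.734, 0.68, -0.001]
force: [-0.8, -1.1, -0.6]
grip_width: -0.0
```

```bash
python3 - <<'E'
from h import *
s,q,r=pose(); print(q,s["force"],s["time_s"])
for n in ("side","top"):
  p=eyes.capture(n)
  for k in ("housing","plate_a","driver","dial","can","key_small_top","key_medium_top","key_large_top"): print(n,k,[([round(v) for v in d["rect"]],round(d["confidence"],2)) for d in nets.spot_in(k,p)])
E
```

```text
[ 578.04258493 -339.21937394  134.70555485] [-0.76173035 -1.10473314 -0.63220533] 55.8
side housing [([357, 285, 406, 333], 0.64)]
side plate_a [([275, 141, 306, 162], 0.88), ([410, 211, 446, 243], 0.83), ([351, 194, 386, 221], 0.8), ([355, 160, 370, 167], 0.46)]
side driver [([243, 267, 319, 310], 0.95)]
side dial [([220, 220, 232, 236], 0.57)]
side can [([231, 123, 250, 144], 0.77)]
side key_small_top [([405, 258, 412, 268], 0.54)]
side key_medium_top [([403, 261, 411, 270], 0.74), ([418, 277, 428, 289], 0.49)]
side key_large_top [([436, 298, 454, 313], 0.61), ([417, 279, 429, 291], 0.45)]
top housing [([165, 190, 196, 213], 0.16)]
top plate_a [([330, 152, 357, 182], 0.94), ([279, 110, 312, 143], 0.91), ([381, 129, 411, 156], 0.86), ([258, 207, 284, 238], 0.83), ([226, 165, 256, 192], 0.63), ([417, 188, 422, 192], 0.46)]
top driver []
top dial [([333, 152, 360, 182], 0.64), ([285, 276, 292, 287], 0.54)]
top can [([165, 191, 197, 214], 0.87)]
top key_small_top [([167, 191, 197, 212], 0.53)]
top key_medium_top []
top key_large_top []
```

```bash
python3 -c "
from rig import ctrl
print(ctrl.finish_job())"
```

```text
the job is handed in; nothing more can be done
None
```

I finished the job and handed it in at about 56 s of the 210 s; the hand-in itself reports no verdict.

- **Relays:** there were only two on the bench, and each dropped upright into its own bay.
- **Plate:** the first one tried, the middle grey plate, snapped home. Its flange top stopped at z = 46 mm, which is the home height. My last pressing step went further than needed and reached about 55 N on the wrist, well under the 120 N limit.
- **Turning over:** I gripped the box by the housing walls, stood it on edge, regripped and turned it again, then set it on the outlined square. All three cameras matched the predicted position to within a few pixels. The box was still there in the last side picture.
- **Keys:** I pressed small, medium and large in that order. The measured forces were 5.9, 6.9 and 7.7 N at z = 22 mm, where 4 N is fully down. Small and medium were seen back up. I did not separately measure the large one after the press.

In the last pictures:

- **Things to be left alone:** the driver, dial and can had not moved in the side camera.
- **Arm in the way of the top camera:** it did not find the housing or driver, because the arm stood over the station.
- **A plate moved:** one of the two plates that don't fit lay a few centimetres from where it started, still on the bench. I take this to be the announced knock, as the robot never touched it.

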